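# Mark the puppet foot blocks in the lever press

## Robot

A 7-joint arm with a two-finger parallel gripper is mounted at the origin on the work surface. World frame = base frame: x ahead of the robot, y to its left, z up, the work surface at z = 0. Lengths are in m, angles in rad, forces in N, time in s.
With the tool pointing down it reaches from about 0.4 to 0.75 m from the base axis. Payload 19.5 kg.
Tool frame: the origin (TCP) lies at the very end of the fingers, on their centre line; the grasp point (between the pads) lies r.hold_point_z behind it (r.hold_point_z is the distance from the TCP to the grasp point, in m); x points along the fingers, z is the direction in which the jaws open and shut, and the axes are right-handed (so a half turn about x gives the same grasp; the last joint's range is limited). The gripper opens to 85 mm and grips with 20 to 120 N. Pads are 22 mm wide; open, the fingers measure 114 mm over their backs; the gripper's body (76 mm by 85 mm) begins 54 mm behind the grasp point. The pads swing forward as they close: fully open they stand 13 mm farther back than shut.
Start: joints at [1.198, 0.707, -0.028, 1.485, 0.022, 0.951, -0.075], TCP at [0.187, -0.544, 0.231] pointing down, gripper open.
Joint ranges: [-2.71, 2.71], [-0.32, 2.16], [-1.57, 1.52], [0, 2.45], [-1.46, 4.6], [0, 2.02], [-2.83, 2.83]. Speed limits (rad/s): [1.89, 1.89, 2.57, 2.57, 3.01, 3.01, 3.01].

## Interface

Orientations are given as a rotation vector (axis times angle).
In Python, from workcell import r gives the robot as it stands.
- The arm moves only by the tool apply_moves, never from a script. Its arguments are lists of equal length, an entry for each row: "translation": the shift along the tool's x, y, z in mm, a list of three; "rot": the turn, a rotation vector about the tool's x, y, z in rad, a list of three. A call has 1 to 10 rows; each row is the pose to reach, as a shift and turn from the pose measured when the call began, along the tool's axes at that moment; what a row does not reach only later rows make up. A row lasts 1/12 s, in which the tool goes at most 41.7 mm and 7.16 degrees, less where a joint would pass 70% of its speed; a pose out of reach is approached as far as the arm can. A call with a gripper value outside its range is refused whole. "grip" is the finger opening in mm, from 0 to 85.4, set as the call begins (left out, the last holds). The fingers move at their own pace and stop on an object; "squeeze" is the grip in N (left out, the last holds). Time passes only in rows, so rows that repeat a pose let the fingers close. It gives the time, the measured TCP pose, the force and the opening at its end, in the units of the state.
- r.read_state(): the state, without advancing time (a new reading comes with each control period).
- r.snapshot(name): name is "scene" or "top" or "wrist"; returns a dict with "color" (384x512x3 uint8, blue, green, red), "range_z" (384x512 float32, m along the optical axis (not along the pixel's ray), 0 where there is no reading), "fovy" (degrees; the focal length in pixels is half the picture's height over the tangent of half this angle, whatever the lens; pixels are square), "cx", "cy" (the principal point, pixels), "extrinsics" (4x4, takes a point from world to camera coordinates). Camera axes: x right, y down, z forward; pixel columns grow to the right and rows downward; lengths in m; the calibration is good to about 2 mm. A picture is of the moment at which its call begins.
- r.hand_in(): hands the job in, once; it reports no verdict.
The state is a dict: "time_s": time; "qpos": joint angles; "dq": joint speeds; "joint_torque": joint torques, N m; "tcp_pos": TCP position; "eef_rot": TCP orientation; "ft_force": force on the tool from outside, world axes, zero at the start; "moment": the same for the moment, N m; "width": finger opening in m.
Only numpy, scipy, OpenCV 4.12 (cv2) and the standard library are available. Lean on these libraries where they do the work, as an engineer would, in place of code of your own. Each camera call takes 0.05 s, during which the arm holds its last target. There are 200 camera calls.

## Task

Mark the aluminium puppet foot blocks that lie on the blue mat: seat every one of them flat in a pocket of the press, and with all of them in place pull the lever fully down onto them, then ease it slowly back up to its stop without letting it spring back. Afterwards lay all the blocks flat on the floor of the steel tray, and leave the other things on the bench where they are.

Things in the scene. Friction and masses are not known exactly. Their poses are not given: they have to be found in the camera images.
- foot0: loose aluminium puppet foot block, T-shaped seen from above and 20 mm thick: a wide part 32 mm (x) by 30 mm (y) and, from its +x side, a tail 20 mm (x) by 16 mm (y), 52 mm long in all; about 70 g. Origin at the centre of the WIDE part, on the underside; x points towards the tail, z up. Starts flat on the blue mat. May be absent (None). All the blocks are alike.
- foot1: loose aluminium puppet foot block, T-shaped seen from above and 20 mm thick: a wide part 32 mm (x) by 30 mm (y) and, from its +x side, a tail 20 mm (x) by 16 mm (y), 52 mm long in all; about 70 g. Origin at the centre of the WIDE part, on the underside; x points towards the tail, z up. Starts flat on the blue mat. May be absent (None). All the blocks are alike.
- foot2: loose aluminium puppet foot block, T-shaped seen from above and 20 mm thick: a wide part 32 mm (x) by 30 mm (y) and, from its +x side, a tail 20 mm (x) by 16 mm (y), 52 mm long in all; about 70 g. Origin at the centre of the WIDE part, on the underside; x points towards the tail, z up. Starts flat on the blue mat. May be absent (None). All the blocks are alike.
- foot3: loose aluminium puppet foot block, T-shaped seen from above and 20 mm thick: a wide part 32 mm (x) by 30 mm (y) and, from its +x side, a tail 20 mm (x) by 16 mm (y), 52 mm long in all; about 70 g. Origin at the centre of the WIDE part, on the underside; x points towards the tail, z up. Starts flat on the blue mat. May be absent (None). All the blocks are alike.
- press: fixed bench marking press: a nest plate 250 mm wide (y) and 12 mm high, x from -50 to +60 mm, with four T-shaped pockets in a row along y, 62 mm apart. Behind it, on two cheeks at x = +100 mm, stands the lever; raised, it towers over the back of the nest to about 235 mm above the table (handle about 147 mm along x), so come at the pockets from the front and above. Origin under the centre of the pocket row, on the table; x points away from the handle, to the hinge; z up.
- pocket0 (a point): pocket 1 of 4 (all alike), 8 mm deep, its floor 4 mm above the table, the outline of a block with 1.5 mm clearance all round, tail towards the press's +x. This point is on the pocket floor where a seated block's origin comes to lie; axes as the press. A seated block stands 12 mm proud of the nest plate. Any block may go in any pocket.
- pocket1 (a point): pocket 2 of 4 (all alike), 8 mm deep, its floor 4 mm above the table, the outline of a block with 1.5 mm clearance all round, tail towards the press's +x. This point is on the pocket floor where a seated block's origin comes to lie; axes as the press. A seated block stands 12 mm proud of the nest plate. Any block may go in any pocket.
- pocket2 (a point): pocket 3 of 4 (all alike), 8 mm deep, its floor 4 mm above the table, the outline of a block with 1.5 mm clearance all round, tail towards the press's +x. This point is on the pocket floor where a seated block's origin comes to lie; axes as the press. A seated block stands 12 mm proud of the nest plate. Any block may go in any pocket.
- pocket3 (a point): pocket 4 of 4 (all alike), 8 mm deep, its floor 4 mm above the table, the outline of a block with 1.5 mm clearance all round, tail towards the press's +x. This point is on the pocket floor where a seated block's origin comes to lie; axes as the press. A seated block stands 12 mm proud of the nest plate. Any block may go in any pocket.
- hinge (a point): point on the lever's hinge line, midway, 50 mm above the table and 100 mm along the press's x from its origin; the hinge line is the press's y.
- handle (a point): middle of the lever's handle, a round 18 mm bar 272 mm long along the press's y (rubber sleeve in the middle), 180 mm from the hinge line, held at its ends by two side arms, so its middle is free on all sides. The brass-faced presser bar lies between the arms, 95 mm from the hinge.
- lever (a joint): lever angle: 0 rad is home, against its stop, the side arms leaning 15 deg back past upright, away from the pockets; grows as the handle is pulled up and over the pockets and down, towards the press's -x. At 1.83 rad the arms are level, the handle 50 mm above the table, and the presser bar bears on seated blocks (hard stop at 1.86). A block not seated stops it short. A spring returns it: about 3.5 N at the handle when up, about 8 N when down; let go, it snaps back.
- tray: fixed open steel tray, outer 250 mm (x) by 110 mm (y) by 22 mm high, walls and floor 4 mm thick; empty at the start. Origin under its centre, on the table; x along its length.
- glue: glue bottle, 44 mm across, 110 mm tall, bystander; origin under its centre
- tape: paper ring of tape lying flat, 90 mm across, 24 mm high, bystander; origin under its centre
- pot: white ceramic pot, 70 mm across, 80 mm tall, bystander; origin under its centre
- driver: screwdriver about 200 mm long lying on the bench beyond the mat, bystander; origin near its middle, x along it to the blade
Not all that is in view belongs to the job. What is shaped like the foot1 but turquoise is not meant.

How it is judged:
On the way, in this order (a step that is already met when the one before it is completed fails the run):
1. every block is seated flat in a pocket and the lever is up (z of each of foot0, foot1, foot2, foot3 in the frame of press below 0.0065 m and angle between each of foot0, foot1, foot2, foot3's own z axis and vertical below 0.06 rad and angle between the x axis of each of foot0, foot1, foot2, foot3 and the x axis of press, either way round below 0.12 rad and (horizontal distance between foot0 and pocket0 below 0.005 m or horizontal distance between foot0 and pocket1 below 0.005 m or horizontal distance between foot0 and pocket2 below 0.005 m or horizontal distance between foot0 and pocket3 below 0.005 m) and (horizontal distance between foot1 and pocket0 below 0.005 m or horizontal distance between foot1 and pocket1 below 0.005 m or horizontal distance between foot1 and pocket2 below 0.005 m or horizontal distance between foot1 and pocket3 below 0.005 m) and (horizontal distance between foot2 and pocket0 below 0.005 m or horizontal distance between foot2 and pocket1 below 0.005 m or horizontal distance between foot2 and pocket2 below 0.005 m or horizontal distance between foot2 and pocket3 below 0.005 m) and (horizontal distance between foot3 and pocket0 below 0.005 m or horizontal distance between foot3 and pocket1 below 0.005 m or horizontal distance between foot3 and pocket2 below 0.005 m or horizontal distance between foot3 and pocket3 below 0.005 m) and value of joint lever below 0.3 rad), for 0.2 s.
2. the lever is fully down (beyond 1.79 rad) on the seated blocks (z of each of foot0, foot1, foot2, foot3 in the frame of press below 0.0065 m and angle between each of foot0, foot1, foot2, foot3's own z axis and vertical below 0.06 rad and angle between the x axis of each of foot0, foot1, foot2, foot3 and the x axis of press, either way round below 0.12 rad and (horizontal distance between foot0 and pocket0 below 0.005 m or horizontal distance between foot0 and pocket1 below 0.005 m or horizontal distance between foot0 and pocket2 below 0.005 m or horizontal distance between foot0 and pocket3 below 0.005 m) and (horizontal distance between foot1 and pocket0 below 0.005 m or horizontal distance between foot1 and pocket1 below 0.005 m or horizontal distance between foot1 and pocket2 below 0.005 m or horizontal distance between foot1 and pocket3 below 0.005 m) and (horizontal distance between foot2 and pocket0 below 0.005 m or horizontal distance between foot2 and pocket1 below 0.005 m or horizontal distance between foot2 and pocket2 below 0.005 m or horizontal distance between foot2 and pocket3 below 0.005 m) and (horizontal distance between foot3 and pocket0 below 0.005 m or horizontal distance between foot3 and pocket1 below 0.005 m or horizontal distance between foot3 and pocket2 below 0.005 m or horizontal distance between foot3 and pocket3 below 0.005 m) and value of joint lever above 1.79 rad), for 0.2 s.
3. the lever is back up at its stop (below 0.06 rad) (value of joint lever below 0.06 rad), for 0.2 s.
At the end, for the whole second after the job is handed in: Every block present lies flat (within 0.1 rad) on the floor of the tray, at rest, and the lever is at its upper stop (below 0.06 rad) (x of foot0 in the frame of tray between -0.121 and 0.121 m and y of foot0 in the frame of tray between -0.051 and 0.051 m and z of each of foot0, foot1, foot2, foot3 in the frame of tray below 0.008 m and angle between each of foot0, foot1, foot2, foot3's own z axis and vertical below 0.1 rad and linear speed of each of foot0, foot1, foot2, foot3 below 0.02 m/s and x of foot1 in the frame of tray between -0.121 and 0.121 m and y of foot1 in the frame of tray between -0.051 and 0.051 m and x of foot2 in the frame of tray between -0.121 and 0.121 m and y of foot2 in the frame of tray between -0.051 and 0.051 m and x of foot3 in the frame of tray between -0.121 and 0.121 m and y of foot3 in the frame of tray between -0.051 and 0.051 m and value of joint lever below 0.06 rad); the robot touches nothing.
It fails at once if the lever springs back: it rises faster than 1.2 rad/s while more than 0.3 rad from its stop (value of joint lever above 0.3 rad and velocity of joint lever below -1.2 rad/s).
It fails at once if a bystander (glue bottle, tape, pot, screwdriver) is moved more than 30 mm (distance of any of glue, tape, pot, driver from where it was at the start of the episode above 0.03 m).
Of foot0, foot1, foot2, foot3 only 2 to 3 are there at a start; the rules pass over those that are not, and their reading is None.
At some moment in a run one of foot0, foot1, foot2, foot3 may be knocked a few centimetres aside while the robot is not near it.
It also fails if it takes over 210 s, if anything falls off the work surface, if the arm or the gripper's body presses on something with over 40 N, if the wrist force passes 120 N, or if a joint passes its speed limit or range.

## Working session

There is one attempt and no reset: what is moved stays moved. The work goes in short steps, Python scripts to look and compute and a tool call to move; the robot and the scene stay as the last step left them, time stands still between calls to the robot, and variables do not carry over. Pictures are saved under pics/ and viewed, about 12 in all and at most 16, crops included, and the job is handed in when it is done.

Besides the shell and the picture viewer there is one more tool, called after ">>>" as name(argument=value, ...) on one line, values as JSON. apply_moves: Moves the arm, as the interface text tells. Its arguments: {"type":"object","properties":{"translation":{"type":"array"},"rot":{"type":"array"},"grip":{"type":"number"},"squeeze":{"type":"number"}},"required":["translation","rot"]}

```bash
ls; mkdir -p pics
cat > h.py <<'E'
from workcell import r
import numpy as np, cv2
from scipy.spatial.transform import Rotation as R
def K(s):
    f=s["color"].shape[0]/2/np.tan(np.radians(s["fovy"])/2); return f
def cast(s,u,v,z):
    "pixel -> world point on plane z"
    f=K(s);T=np.array(s["extrinsics"]);Rm=T[:3,:3];t=T[:3,3]
    d=Rm.T@np.array([(u-s["cx"])/f,(v-s["cy"])/f,1]);o=-Rm.T@t
    return o+d*(z-o[2])/d[2]
def cloud(s):
    f=K(s);T=np.array(s["extrinsics"]);z=s["range_z"];h,w=z.shape
    u,v=np.meshgrid(np.arange(w),np.arange(h))
    p=np.stack([(u-s["cx"])/f*z,(v-s["cy"])/f*z,z],-1)
    return (p-T[:3,3])@T[:3,:3]
def proj(s,p):
    T=np.array(s["extrinsics"]);c=T[:3,:3]@np.array(p)+T[:3,3]
    return K(s)*c[:2]/c[2]+[s["cx"],s["cy"]]
def shift(p,yaw=None):
    "world target TCP -> tool-frame mm"
    s=r.read_state();Rm=R.from_rotvec(s["eef_rot"])
    return np.round(Rm.inv().apply(np.array(p)-s["tcp_pos"])*1000,1)
E
python3 - <<'E'
from h import *
s=r.snapshot("top");cv2.imwrite("pics/top0.png",cv2.resize(s["color"],(800,600)))
np.savez("top0.npz",**s)
s2=r.snapshot("scene");cv2.imwrite("pics/sc0.png",s2["color"])
st=r.read_state();print(st,R.from_rotvec(st["eef_rot"]).as_matrix().round(3),r.hold_point_z)
print(s["extrinsics"],s["fovy"],s["cx"],s["cy"])
E
```

```text
pics
{'time_s': 0.1, 'qpos': array([ 1.19830432,  0.70703411, -0.02764741,  1.48492308,  0.0220121 ,
        0.95085039, -0.0754765 ]), 'dq': array([ 0.00063258, -0.00058456, -0.00064165, -0.00066047, -0.00013002,
        0.00140879, -0.00065113]), 'joint_torque': array([ 3.51184957e-03, -8.84285975e+01,  1.23740494e+00, -2.36445308e+01,
        1.71115593e-02,  5.11132690e-03, -1.15894763e-04]), 'tcp_pos': array([ 0.18670091, -0.54362446,  0.23088461]), 'eef_rot': array([ 0.96265401,  1.34851616, -0.96179586]), 'ft_force': array([0.31459449, 0.79619499, 0.79745791]), 'moment': array([-0.01425043, -0.00947851,  0.00437182]), 'width': 0.08545020134249223} [[-0.     0.946  0.325]
 [ 0.001  0.325 -0.946]
 [-1.    -0.    -0.001]] 0.0187
[[ 0.01630872 -0.99984839 -0.00610124  0.04448775]
 [-0.98782529 -0.01516783 -0.15482614  0.53117413]
 [ 0.15471012  0.00855198 -0.98792289  1.6645005 ]
 [ 0.          0.          0.          1.        ]] 42.27990107929442 253.82095953736973 198.54000452286414
```

View pics/top0.png

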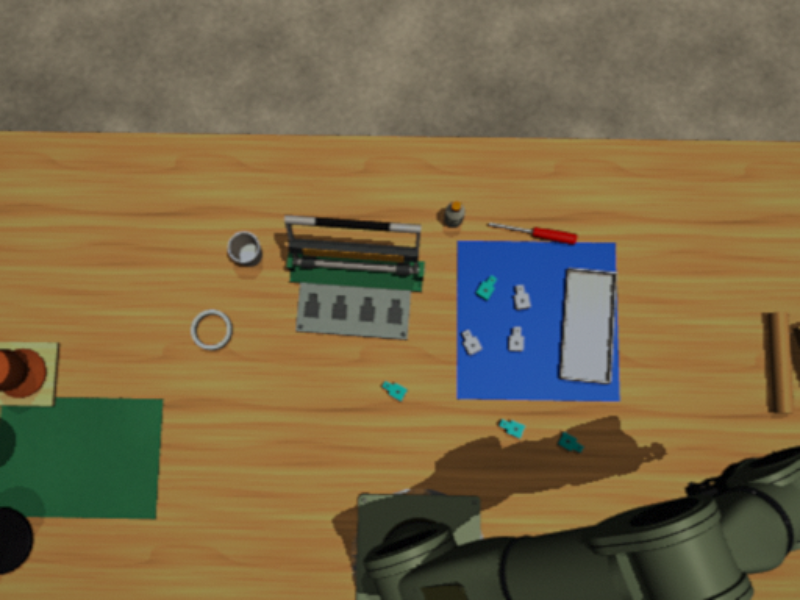

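View pics/sc0.png

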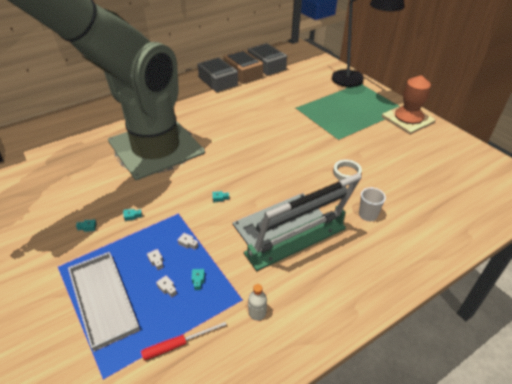

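The top view shows three grey blocks on the mat at about (522,298), (470,342) and (516,340), with a turquoise look-alike at (486,288). Three more turquoise ones lie off the mat. The press is at (352,310) and the tray at (588,325).

```bash
cat >> h.py <<'E'
def blocks(s,zt=0.02,zlo=0.012,zhi=0.03,matonly=True,region=None):
    "grey blobs via colour inside blue mat; returns list (centre of outline, yaw, area mm2, px)"
    hsv=cv2.cvtColor(s["color"],cv2.COLOR_BGR2HSV)
    return hsv
E
python3 - <<'E'
from h import *
s=dict(np.load("top0.npz"))
c=s["color"];cv2.imwrite("pics/crop0.png",cv2.resize(c[140:270,170:410],(800,433),interpolation=cv2.INTER_CUBIC))
hsv=cv2.cvtColor(c,cv2.COLOR_BGR2HSV)
grey=((hsv[...,1]<60)&(hsv[...,2]>110)).astype(np.uint8)
n,l,st,ce=cv2.connectedComponentsWithStats(grey)
P=cloud(s)
for i in range(1,n):
    if 15<st[i,4]<5000 and 270<ce[i][0]<410 and 140<ce[i][1]<270:print("blob",ce[i].round(1),st[i,4],cast(s,*ce[i],.02).round(3),np.median(P[l==i][:,2]).round(3))
for n_,uv in dict(tray1=(568,269),tray2=(615,272),tray3=(561,379),tray4=(608,382)).items():
    print(n_,cast(s,uv[0]*.64,uv[1]*.64,.022).round(3))
for n_,uv in dict(p0=(302,283),p1=(411,291),p2=(296,331),p3=(408,339)).items():
    print(n_,cast(s,uv[0]*.64,uv[1]*.64,.012).round(3))
for uv in [(312,306),(340,307),(367,309),(395,311)]: print("pocket",cast(s,uv[0]*.64,uv[1]*.64,.008).round(3))
for uv in [(286,220),(420,229),(352,224)]: print("handle",cast(s,uv[0]*.64,uv[1]*.64,.224).round(3),P[int(uv[1]*.64),int(uv[0]*.64)].round(3))
E
```

```text
blob [326. 145.] 27 [ 0.729 -0.199  0.02 ] 0.015
blob [393.1 170.1] 17 [ 0.642 -0.433  0.02 ] 0.001
blob [375.2 209. ] 1964 [ 0.504 -0.368  0.02 ] 0.005
blob [333.5 190.4] 95 [ 0.567 -0.224  0.02 ] 0.02
blob [292.  209.5] 36 [ 0.497 -0.08   0.02 ] 0.001
blob [395. 207.] 19 [ 0.512 -0.436  0.02 ] -0.002
blob [330.1 217.7] 99 [ 0.471 -0.212  0.02 ] 0.02
blob [301.2 219.2] 95 [ 0.464 -0.112  0.02 ] 0.02
blob [396. 243.] 19 [ 0.387 -0.436  0.02 ] 0.001
tray1 [ 0.633 -0.329  0.022]
tray2 [ 0.628 -0.434  0.022]
tray3 [ 0.386 -0.31   0.022]
tray4 [ 0.382 -0.412  0.022]
p0 [0.594 0.267 0.012]
p1 [0.579 0.022 0.012]
p2 [0.485 0.277 0.012]
p3 [0.471 0.027 0.012]
pocket [0.542 0.243 0.008]
pocket [0.541 0.18  0.008]
pocket [0.537 0.12  0.008]
pocket [0.534 0.057 0.008]
handle [0.681 0.275 0.224] [0.68  0.273 0.238]
handle [0.666 0.007 0.224] [0.666 0.01  0.233]
handle [0.675 0.143 0.224] [0.672 0.143 0.237]
```

View pics/crop0.png

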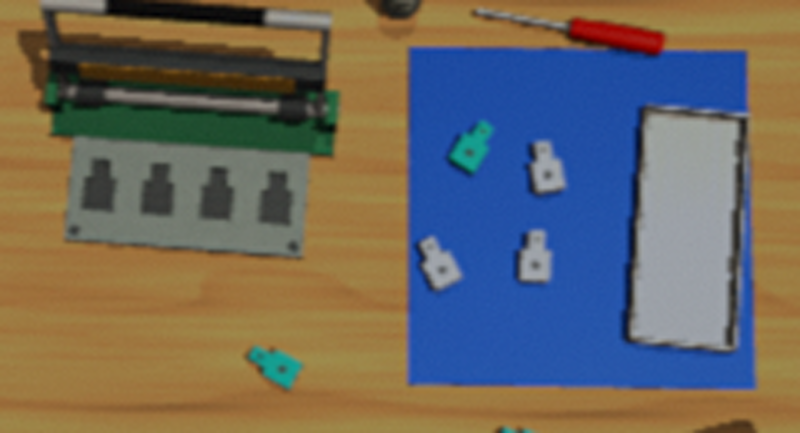

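Three grey blocks on the mat fit the description, at crop pixels (545,170), (438,262) and (535,258). The turquoise ones do not. Next I move over the mat for a wrist view.

>>> apply_moves(translation=[[-70,360,-240],[-70,360,-240],[-70,360,-240],[-70,360,-240],[-70,360,-240],[-70,360,-240],[-70,360,-240],[-70,360,-240],[-70,360,-240],[-70,360,-240]], rot=[[0.332,0,0],[0.332,0,0],[0.332,0,0],[0.332,0,0],[0.332,0,0],[0.332,0,0],[0.332,0,0],[0.332,0,0],[0.332,0,0],[0.332,0,0]])

```text
time_s: 0.93
tcp_pos: [0.4371, -0.2148, 0.298]
eef_rot: [1.21, 1.21, -1.21]
ft_force: [0.6, -0.5, 0.2]
width: 0.0853
```

```bash
cat > look.py <<'E'
from h import *; import sys
s=r.snapshot("wrist");np.savez("w_%s.npz"%sys.argv[1],**s)
cv2.imwrite("pics/w_%s.png"%sys.argv[1],s["color"])
st=r.read_state();print(st["time_s"],st["tcp_pos"].round(4),R.from_rotvec(st["eef_rot"]).as_matrix().round(3).tolist(),st["ft_force"].round(1),st["width"])
T=np.array(s["extrinsics"]);print("cam",(-T[:3,:3].T@T[:3,3]).round(3),T[:3,:3].round(3).tolist(),s["fovy"])
E
python3 look.py 1
```

```text
0.9833 [ 0.4422 -0.2077  0.2987] [[0.003, 1.0, 0.008], [0.004, 0.008, -1.0], [-1.0, 0.003, -0.004]] [ 6.7 12.6  1.5] 0.08544110842218858
cam [ 0.506 -0.214  0.44 ] [[-0.0, -1.0, -0.002], [-0.962, -0.0, 0.274], [-0.274, 0.002, -0.962]] 71.77298458952723
```

View pics/w_1.png

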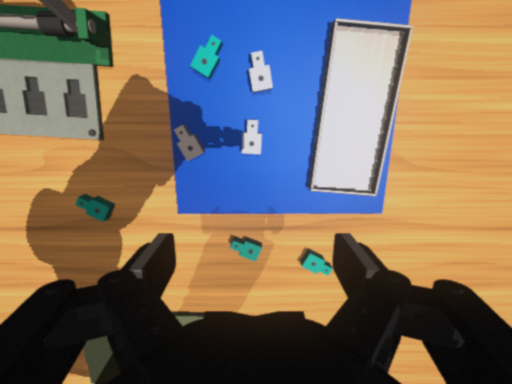

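```bash
cat >> h.py <<'E'
def find(s,ztop=0.021,tol=0.004,turq=False):
    P=cloud(s);hsv=cv2.cvtColor(s["color"],cv2.COLOR_BGR2HSV)
    m=(abs(P[...,2]-ztop)<tol)&(s["range_z"]>0)
    m&=(hsv[...,1]<110)
    n,l,st,ce=cv2.connectedComponentsWithStats(m.astype(np.uint8),connectivity=4)
    out=[]
    f=K(s)
    for i in range(1,n):
        v,u=np.nonzero(l==i)
        if len(u)<60: continue
        q=np.array([cast(s,a,b,ztop)[:2] for a,b in zip(u,v)])
        # world area
        d=np.median(s["range_z"][l==i]);A=len(u)*(d/f)**2*1e6
        if not 700<A<1900: continue
        (cx,cy),(w,h),ang=cv2.minAreaRect((q*1000).astype(np.float32))
        c=q.mean(0);ev,E=np.linalg.eigh(np.cov((q-c).T));x=E[:,1]
        t=(q-c)@x
        if (t**3).mean()<0:x=-x   # tail is the longer side
        out.append(dict(px=ce[i].round(1),org=c-0.0065*x,yaw=np.arctan2(x[1],x[0]),A=A,size=sorted([w,h]),z=np.median(P[l==i][:,2]),rectorg=np.array([cx,cy])/1000-0.010*x))
    return out
E
python3 - <<'E'
from h import *
s=r.snapshot("wrist");np.savez("w2.npz",**s)
for b in find(s):print({k:np.round(v,4) for k,v in b.items()})
P=cloud(s);print(r.read_state()["tcp_pos"])
for uv in [(255,75),(250,140),(300,100),(70,120),(360,100),(290,200)]:print(uv,P[uv[1],uv[0]].round(4))
E
```

```text
{'px': array([265.5,  77.3]), 'org': array([ 0.5589, -0.2225]), 'yaw': np.float64(0.1767), 'A': np.float64(1376.4205), 'size': array([29.8662, 51.7132]), 'z': np.float64(0.0194), 'rectorg': array([ 0.5584, -0.2225])}
{'px': array([256.6, 142.6]), 'org': array([ 0.4641, -0.209 ]), 'yaw': np.float64(-0.048), 'A': np.float64(1283.9847), 'size': array([29.7178, 50.8672]), 'z': np.float64(0.0193), 'rectorg': array([ 0.4635, -0.2087])}
{'px': array([193. , 146.7]), 'org': array([ 0.4576, -0.1124]), 'yaw': np.float64(0.4783), 'A': np.float64(1320.6418), 'size': array([30.4027, 51.2793]), 'z': np.float64(0.0194), 'rectorg': array([ 0.4571, -0.1125])}
[ 0.43989585 -0.21122769  0.29802238]
(255, 75) [ 0.5687 -0.2058  0.0191]
(250, 140) [ 0.4744 -0.1989  0.019 ]
(300, 100) [ 0.5356 -0.2771 -0.0012]
(70, 120) [0.5021 0.0825 0.0134]
(360, 100) [ 0.5362 -0.3698  0.0034]
(290, 200) [ 0.3707 -0.2686  0.001 ]
```

>>> apply_moves(translation=[[0,20,-350],[0,20,-350],[0,20,-350],[0,20,-350],[0,20,-350],[0,20,-350],[0,20,-350],[0,20,-350],[0,20,-350],[0,20,-350]], rot=[[0,0,0],[0,0,0],[0,0,0],[0,0,0],[0,0,0],[0,0,0],[0,0,0],[0,0,0],[0,0,0],[0,0,0]])

```text
time_s: 1.87
tcp_pos: [0.4567, 0.144, 0.2985]
eef_rot: [1.202, 1.219, -1.196]
ft_force: [0.1, 0.5, -0.1]
width: 0.085
```

>>> apply_moves(translation=[[0,0,0],[0,0,0]], rot=[[0,0,0],[0,0,0]])

```text
time_s: 2.03
tcp_pos: [0.4566, 0.1441, 0.2983]
eef_rot: [1.202, 1.219, -1.196]
ft_force: [-0.2, -0.1, 0.9]
width: 0.0853
```

```bash
python3 look.py 3
python3 - <<'E'
from h import *
s=dict(np.load("w_3.npz"))
g=cv2.cvtColor(s["color"],cv2.COLOR_BGR2HSV);P=cloud(s)
print("handle region",[P[v,256].round(3).tolist() for v in range(0,60,8)])
m=((abs(P[...,2]-0.003)<0.0045)&(g[...,1]<70)&(g[...,2]<110)).astype(np.uint8)
n,l,st,ce=cv2.connectedComponentsWithStats(m,connectivity=4)
for i in range(1,n):
    if st[i,4]<150: continue
    q=P[l==i]; print(ce[i].round(1),st[i,4],q.mean(0).round(4),np.median(q[:,2]).round(4),cast(s,*ce[i],.004).round(4), [round(x,1) for x in cv2.minAreaRect((q[:,:2]*1000).astype(np.float32))[1]])
E
```

```text
2.0833 [0.4567 0.1435 0.2984] [[0.0, 1.0, 0.014], [0.004, 0.014, -1.0], [-1.0, 0.0, -0.004]] [ 0.4 -0.8  0.3] 0.08506089847245203
cam [0.525 0.146 0.44 ] [[0.016, -1.0, -0.005], [-0.962, -0.016, 0.273], [-0.273, 0.001, -0.962]] 71.77298458952723
handle region [[0.628, 0.147, 0.155], [0.625, 0.147, 0.145], [0.665, 0.147, -0.003], [0.651, 0.147, 0.011], [0.628, 0.146, 0.056], [0.62, 0.146, 0.054], [0.62, 0.146, 0.012], [0.609, 0.146, 0.011]]
[189.8 104.6] 640 [0.5398 0.2486 0.0035] 0.0034 [0.5399 0.2484 0.004 ] [32.0, 55.2]
[229.9 107.6] 633 [0.5362 0.1856 0.0033] 0.0033 [0.5363 0.1856 0.004 ] [32.3, 54.7]
[270.2 110.7] 589 [0.5326 0.1222 0.0033] 0.0033 [0.5327 0.1222 0.004 ] [30.7, 54.7]
[313.6 108.5] 211 [0.5369 0.054  0.0033] 0.0032 [0.5371 0.0542 0.004 ] [55.6, 19.9]
```

View pics/w_3.png

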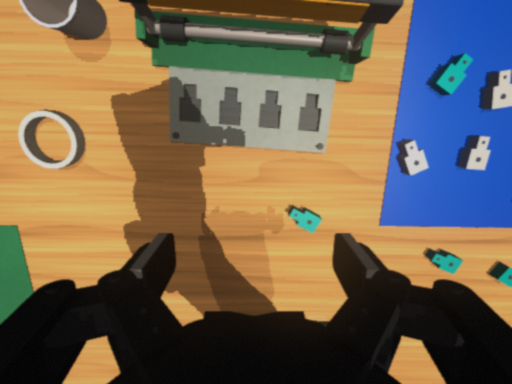

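```bash
cat >> h.py <<'E'
def pockets(s):
    "dark pocket floors: unbiased origin using local camera offset"
    g=cv2.cvtColor(s["color"],cv2.COLOR_BGR2HSV);P=cloud(s);T=np.array(s["extrinsics"]);cam=-T[:3,:3].T@T[:3,3]
    m=((abs(P[...,2]-0.003)<0.0045)&(g[...,1]<70)&(g[...,2]<125)).astype(np.uint8)
    n,l,st,ce=cv2.connectedComponentsWithStats(m,connectivity=4);out=[]
    for i in range(1,n):
        v,u=np.nonzero(l==i)
        q=np.array([cast(s,a,b,.004)[:2] for a,b in zip(u,v)])
        d=np.median(s["range_z"][l==i]);A=len(u)*(d/K(s))**2*1e6
        if not 1000<A<1900: continue
        c=q.mean(0);c=c-(c-cam[:2])/(cam[2]-.012)*.008/2
        ev,E=np.linalg.eigh(np.cov((q-c).T));x=E[:,1]*np.sign(E[0,1])
        out.append(dict(px=ce[i].round(1),org=c-.0068*x,yaw=np.arctan2(x[1],x[0]),A=A))
    return out
E
python3 - <<'E'
from h import *
s=dict(np.load("w_3.npz"))
for b in pockets(s):print({k:np.round(v,4) for k,v in b.items()})
P=cloud(s);g=cv2.cvtColor(s["color"],cv2.COLOR_BGR2HSV)
m=((g[...,1]<75)&(abs(P[...,2]-.0115)<.004)).astype(np.uint8);m[:55]=0
n,l,st,ce=cv2.connectedComponentsWithStats(m);i=1+np.argmax(st[1:,4]);print(st[i])
k=cv2.findContours((l==i).astype(np.uint8),0,2)[0];k=max(k,key=cv2.contourArea)[:,0]
q=np.array([cast(s,a,b,.012)[:2] for a,b in k])
rc=cv2.minAreaRect((q*1000).astype(np.float32));print(rc,cv2.boxPoints(rc).round(1).tolist())
# tray from top & first wrist view
s=dict(np.load("w2.npz"));P=cloud(s)
m=(abs(P[...,2]-.022)<.006).astype(np.uint8);m[:,:300]=0
v,u=np.nonzero(m);q=np.array([cast(s,a,b,.022)[:2] for a,b in zip(u,v)]);rc=cv2.minAreaRect((q*1000).astype(np.float32));print("tray",rc)
E
```

```text
{'px': array([189.8, 104.6]), 'org': array([0.5328, 0.2478]), 'yaw': np.float64(-0.0517), 'A': np.float64(1577.6911)}
{'px': array([229.8, 107.8]), 'org': array([0.529 , 0.1858]), 'yaw': np.float64(-0.0656), 'A': np.float64(1606.0677)}
{'px': array([269.9, 110.9]), 'org': array([0.5254, 0.1234]), 'yaw': np.float64(-0.075), 'A': np.float64(1550.3027)}
{'px': array([309.7, 114.1]), 'org': array([0.5215, 0.061 ]), 'yaw': np.float64(-0.0585), 'A': np.float64(1481.06)}
[ 168   66  168   87 9307]
((532.19677734375, 154.60302734375), (249.68739318847656, 110.46382904052734), 86.710205078125) [[469.8999938964844, 33.099998474121094], [580.2000122070312, 26.799999237060547], [594.5, 276.1000061035156], [484.20001220703125, 282.3999938964844]]
tray ((430.65814208984375, -362.281005859375), (110.65927124023438, 401.93951416015625), 85.28929138183594)
```

```bash
cat > go.py <<'E'
# usage: go.py x y z yaw  -> tool-frame shift (mm) and rotvec to reach it
from h import *; import sys
x,y,z,a=map(float,sys.argv[1:5]); st=r.read_state(); R0=R.from_rotvec(st["eef_rot"])
c,s_=np.cos(a),np.sin(a)
Rt=R.from_matrix(np.array([[0,0,-1],[c,s_,0],[s_,-c,0]]).T)
print("now",st["time_s"],st["tcp_pos"].round(4),"w",round(st["width"]*1e3,1),"F",st["ft_force"].round(1))
print("shift",R0.inv().apply((np.array([x,y,z])-st["tcp_pos"])*1e3).round(1),"rot",(R0.inv()*Rt).as_rotvec().round(3),"new-frame z-drop only along tool x")
E
python3 go.py .4576 -.1124 .08 .478
```

```text
now 2.0833 [0.4567 0.1435 0.2984] w 85.1 F [ 0.4 -0.8  0.3]
shift [217.3  -2.6 256.8] rot [-0.464 -0.004 -0.001] new-frame z-drop only along tool x
```

>>> apply_moves(translation=[[217,-3,257],[217,-3,257],[217,-3,257],[217,-3,257],[217,-3,257],[217,-3,257],[217,-3,257],[217,-3,257],[217,-3,257],[217,-3,257]], rot=[[-0.464,-0.004,0],[-0.464,-0.004,0],[-0.464,-0.004,0],[-0.464,-0.004,0],[-0.464,-0.004,0],[-0.464,-0.004,0],[-0.464,-0.004,0],[-0.464,-0.004,0],[-0.464,-0.004,0],[-0.464,-0.004,0]], grip=60)

```text
time_s: 2.92
tcp_pos: [0.456, -0.1152, 0.0791]
eef_rot: [0.854, 1.398, -0.855]
ft_force: [-0.1, 0.4, 0.9]
width: 0.0601
```

>>> apply_moves(translation=[[0,0,0],[0,0,0]], rot=[[0,0,0],[0,0,0]])

```text
time_s: 3.08
tcp_pos: [0.4561, -0.1151, 0.0798]
eef_rot: [0.854, 1.397, -0.855]
ft_force: [-0.1, -1.0, -0.1]
width: 0.0601
```

```bash
python3 look.py 4
python3 - <<'E'
from h import *
s=dict(np.load("w_4.npz"))
for b in find(s):print({k:np.round(v,4) for k,v in b.items()})
E
python3 go.py .4576 -.1124 .006 .478
```

```text
3.1333 [ 0.4563 -0.1148  0.0799] [[-0.0, 0.89, 0.456], [0.0, 0.456, -0.89], [-1.0, -0.0, -0.0]] [ 0.1 -0.1 -0.9] 0.06007396863075102
cam [ 0.517 -0.083  0.222] [[0.456, -0.89, -0.002], [-0.856, -0.439, 0.273], [-0.244, -0.123, -0.962]] 71.77298458952723
{'px': array([447.2, 142.2]), 'org': array([ 0.5592, -0.2209]), 'yaw': np.float64(0.1752), 'A': np.float64(1358.7507), 'size': array([31.7592, 51.4561]), 'z': np.float64(0.0191), 'rectorg': array([ 0.5582, -0.2207])}
{'px': array([252.8, 193.6]), 'org': array([ 0.4581, -0.1118]), 'yaw': np.float64(0.4792), 'A': np.float64(1245.0377), 'size': array([29.3087, 51.7857]), 'z': np.float64(0.0193), 'rectorg': array([ 0.4572, -0.1119])}
{'px': array([365.7, 235.7]), 'org': array([ 0.4676, -0.2084]), 'yaw': np.float64(0.0251), 'A': np.float64(1094.1013), 'size': array([31.1214, 49.2354]), 'z': np.float64(0.0192), 'rectorg': array([ 0.4656, -0.208 ])}
now 3.1333 [ 0.4563 -0.1148  0.0799] w 60.1 F [ 0.1 -0.1 -0.9]
shift [73.9  2.3 -1.5] rot [-0.005 -0.     0.   ] new-frame z-drop only along tool x
```

View pics/w_4.png

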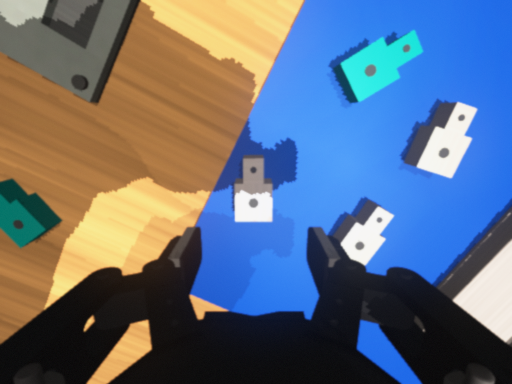

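Picture 5: the target block is centred at (253,194) between the fingers, with the other blocks clear of them. I descend and grip.

>>> apply_moves(translation=[[30,3,-1.5],[55,3,-1.5],[67,3,-1.5],[74,3,-1.5],[74,3,-1.5]], rot=[[0,0,0],[0,0,0],[0,0,0],[0,0,0],[0,0,0]])

```text
time_s: 3.55
tcp_pos: [0.4582, -0.1114, 0.0055]
eef_rot: [0.853, 1.398, -0.853]
ft_force: [-0.1, -0.4, 0.4]
width: 0.0602
```

>>> apply_moves(translation=[[0,0,0],[0,0,0],[0,0,0],[0,0,0],[0,0,0],[0,0,0]], rot=[[0,0,0],[0,0,0],[0,0,0],[0,0,0],[0,0,0],[0,0,0]], grip=20, squeeze=40)

```text
time_s: 4.05
tcp_pos: [0.4587, -0.1114, 0.0066]
eef_rot: [0.853, 1.396, -0.852]
ft_force: [-1.3, 1.0, 10.4]
width: 0.0289
```

```bash
python3 go.py .4585 -.1120 .006 .478
```

```text
now 4.05 [ 0.4587 -0.1114  0.0066] w 28.9 F [-1.3  1.  10.4]
shift [ 0.6 -0.5  0.5] rot [-0.003  0.    -0.001] new-frame z-drop only along tool x
```

Upward force of about 10 N: the tips swung forward as they closed and are touching the mat. For the 8 mm deep pocket I need a higher grip, so I release, rise 10.5 mm and grip again.

>>> apply_moves(translation=[[0,0,0],[0,0,0],[-10.5,0,0],[-10.5,0,0],[-10.5,0,0]], rot=[[0,0,0],[0,0,0],[0,0,0],[0,0,0],[0,0,0]], grip=40)

```text
time_s: 4.47
tcp_pos: [0.459, -0.1115, 0.0179]
eef_rot: [0.854, 1.395, -0.852]
ft_force: [0.4, -0.6, 0.7]
width: 0.0402
```

>>> apply_moves(translation=[[0,0,0],[0,0,0],[0,0,0],[0,0,0],[0,0,0]], rot=[[0,0,0],[0,0,0],[0,0,0],[0,0,0],[0,0,0]], grip=20)

```text
time_s: 4.88
tcp_pos: [0.4591, -0.1115, 0.0182]
eef_rot: [0.854, 1.395, -0.852]
ft_force: [-1.2, 0.8, 12.5]
width: 0.0277
```

>>> apply_moves(translation=[[-30,0,0],[-60,0,0],[-60,0,0],[-60,0,0]], rot=[[0,0,0],[0,0,0],[0,0,0],[0,0,0]])

```text
time_s: 5.22
tcp_pos: [0.4595, -0.1117, 0.0791]
eef_rot: [0.854, 1.393, -0.851]
ft_force: [-0.6, 0.5, -1.1]
width: 0.0271
```

```bash
python3 go.py .5217 .0619 .080 -.059; python3 look.py 5
```

```text
now 5.2167 [ 0.4595 -0.1117  0.0791] w 27.1 F [-0.6  0.5 -1.1]
shift [  -0.7  134.6 -126. ] rot [ 0.533  0.002 -0.004] new-frame z-drop only along tool x
5.2667 [ 0.4591 -0.1115  0.0782] [[0.003, 0.89, 0.457], [-0.0, 0.457, -0.89], [-1.0, 0.002, 0.002]] [-0.3 -0.5 -0.5] 0.027331350808117032
cam [ 0.52  -0.079  0.221] [[0.458, -0.889, 0.001], [-0.857, -0.44, 0.269], [-0.239, -0.124, -0.963]] 71.77298458952723
```

View pics/w_5.png

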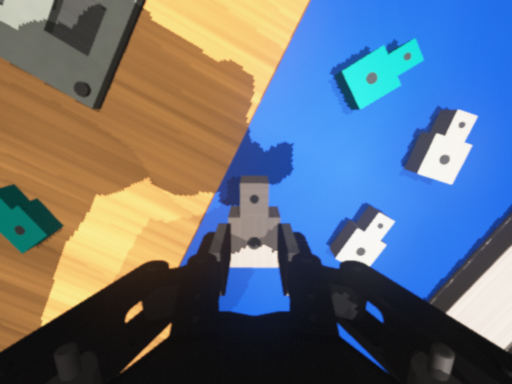

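```bash
cat >> h.py <<'E'
def tailcheck(s,bot=.018):
    "block in hand: tail outline from depth at its top height -> origin in tool frame (mm: y, z)"
    st=r.read_state();Rm=R.from_rotvec(st["eef_rot"]);P=cloud(s);zt=st["tcp_pos"][2]-bot+.020
    q=Rm.inv().apply((P.reshape(-1,3)-st["tcp_pos"]))*1e3
    m=(abs(P[...,2].ravel()-zt)<.006)&(q[:,1]>19)&(q[:,1]<45)&(abs(q[:,2])<14)
    m=m.reshape(P.shape[:2])
    v,u=np.nonzero(m);w=np.array([cast(s,a,b,zt) for a,b in zip(u,v)]);q=Rm.inv().apply(w-st["tcp_pos"])*1e3
    px=s["range_z"][m].mean()/K(s)*1e3
    e=np.percentile(q[:,1],97)+px/2
    mid=[];ys=np.arange(20,33,2)
    for y in ys:
        b=q[abs(q[:,1]-y)<1.2]; mid.append((b[:,2].min()+b[:,2].max())/2)
    print("tail end y",e.round(1),"-> origin y",(e-36).round(1),"tail mid z",np.mean(mid).round(2),"slope",np.polyfit(ys,mid,1)[0].round(3),"tail z range",q[:,2].min().round(1),q[:,2].max().round(1),"height-zt",np.median(P[m][:,2]-zt).round(4))
E
python3 - <<'E'
from h import *
s=dict(np.load("w_5.npz"));tailcheck(s)
E
```

```text
tail end y 35.5 -> origin y -0.5 tail mid z -0.82 slope 0.029 tail z range -8.6 7.1 height-zt -0.0002
```

>>> apply_moves(translation=[[-10,60,-60],[-20,135,-126],[-20,135,-126],[-20,135,-126],[-20,135,-126],[-20,135,-126],[-20,135,-126],[-20,135,-126]], rot=[[0.2,0,0],[0.533,0.002,-0.004],[0.533,0.002,-0.004],[0.533,0.002,-0.004],[0.533,0.002,-0.004],[0.533,0.002,-0.004],[0.533,0.002,-0.004],[0.533,0.002,-0.004]])

```text
time_s: 5.93
tcp_pos: [0.5209, 0.0612, 0.0974]
eef_rot: [1.25, 1.183, -1.255]
ft_force: [-0.8, 0.6, -0.4]
width: 0.027
```

```bash
python3 go.py .5228 .0618 .032 -.059
python3 - <<'E'
from h import *
s=r.snapshot("wrist");tailcheck(s)
for b in pockets(s)+find(s):print({k:np.round(v,4) for k,v in b.items()})
E
```

```text
now 5.9333 [0.5209 0.0612 0.0974] w 27.0 F [-0.8  0.6 -0.4]
shift [65.4  2.  -0.7] rot [0.    0.001 0.003] new-frame z-drop only along tool x
tail end y 34.2 -> origin y -1.8 tail mid z -1.4 slope 0.023 tail z range -9.1 6.4 height-zt -0.0015
{'px': array([ 46.9, 185. ]), 'org': array([0.5328, 0.2482]), 'yaw': np.float64(-0.0607), 'A': np.float64(1332.8114)}
{'px': array([116.2, 185.2]), 'org': array([0.529 , 0.1859]), 'yaw': np.float64(-0.0599), 'A': np.float64(1402.5913)}
{'px': array([185.5, 184.9]), 'org': array([0.5257, 0.1236]), 'yaw': np.float64(-0.0546), 'A': np.float64(1457.7564)}
```

>>> apply_moves(translation=[[30,2,0.1],[50,2,0.1],[60,2,0.1],[60,2,0.1],[60,2,0.1]], rot=[[0,0.001,0.003],[0,0.001,0.003],[0,0.001,0.003],[0,0.001,0.003],[0,0.001,0.003]])

```text
time_s: 6.4
tcp_pos: [0.5228, 0.06, 0.0378]
eef_rot: [1.254, 1.181, -1.254]
ft_force: [-1.3, -0.4, -0.9]
width: 0.0273
```

```bash
python3 go.py .5228 .0611 .020 -.059
python3 - <<'E'
from h import *
s=r.snapshot("wrist");tailcheck(s);cv2.imwrite("pics/w_6.png",cv2.resize(s["color"][150:330,150:370],(733,600)))
E
```

```text
now 6.4 [0.5228 0.06   0.0378] w 27.3 F [-1.3 -0.4 -0.9]
shift [17.8 -0.  -1.1] rot [-0.001 -0.     0.   ] new-frame z-drop only along tool x
tail end y 34.0 -> origin y -2.0 tail mid z -0.84 slope 0.024 tail z range -8.5 6.9 height-zt -0.0018
```

View pics/w_6.png

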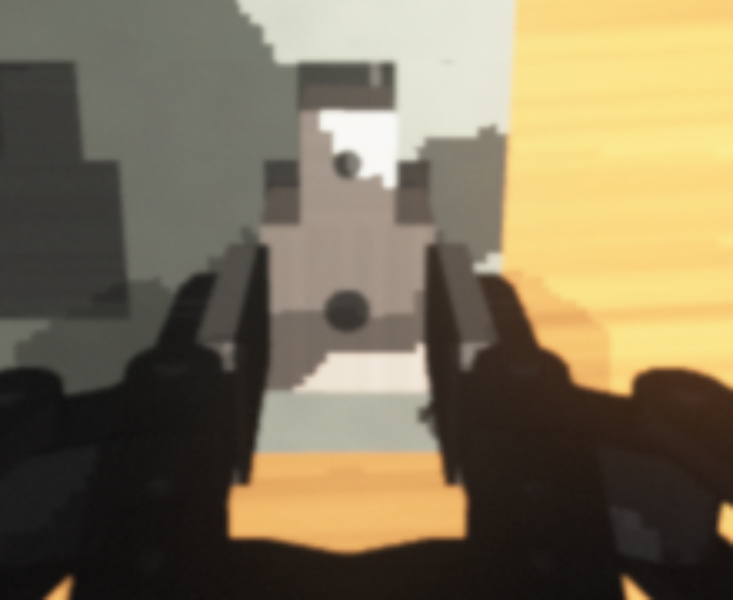

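Picture 7: the block tail lies over the pocket tail, both spanning columns 299–396, and the shoulders are symmetric. I lower it.

>>> apply_moves(translation=[[4,0.7,-0.4],[8,0.7,-0.4],[10,0.7,-0.4],[12,0.7,-0.4],[12,0.7,-0.4],[12,0.7,-0.4]], rot=[[0,0,0],[0,0,0],[0,0,0],[0,0,0],[0,0,0],[0,0,0]])

```text
time_s: 6.95
tcp_pos: [0.5238, 0.0606, 0.0263]
eef_rot: [1.254, 1.18, -1.252]
ft_force: [-0.5, 0.3, -0.9]
width: 0.0268
```

```bash
python3 go.py .5235 .0604 .022 -.059
```

```text
now 6.95 [0.5238 0.0606 0.0263] w 26.8 F [-0.5  0.3 -0.9]
shift [ 4.3 -0.3  0.2] rot [-0.001 -0.001 -0.001] new-frame z-drop only along tool x
```

No contact, and the block bottom is below the plate top, so it has gone into the pocket. I lower it the rest of the way.

>>> apply_moves(translation=[[2,0,0],[4,0,0],[5,0,0],[5,0,0]], rot=[[0,0,0],[0,0,0],[0,0,0],[0,0,0]])

```text
time_s: 7.28
tcp_pos: [0.524, 0.0606, 0.0221]
eef_rot: [1.255, 1.18, -1.252]
ft_force: [-3.0, 0.2, 21.5]
width: 0.0267
```

>>> apply_moves(translation=[[0,0,0],[0,0,0],[0,0,0],[-20,0,0],[-60,0,0],[-80,0,0],[-80,0,0],[-80,0,0]], rot=[[0,0,0],[0,0,0],[0,0,0],[0,0,0],[0,0,0],[0,0,0],[0,0,0],[0,0,0]], grip=45)

```text
time_s: 7.95
tcp_pos: [0.5242, 0.0607, 0.1028]
eef_rot: [1.255, 1.179, -1.25]
ft_force: [-0.6, 1.1, -1.5]
width: 0.0446
```

```bash
python3 go.py .4645 -.2085 .1 -.0; python3 look.py 7
python3 - <<'E'
from h import *
s=dict(np.load("w_7.npz"))
for b in find(s,ztop=.024)+pockets(s):print({k:np.round(v,4) for k,v in b.items()})
E
```

```text
now 7.95 [0.5242 0.0607 0.1028] w 44.6 F [-0.6  1.1 -1.5]
shift [  2.3 -43.5 272.3] rot [-0.06  -0.001 -0.003] new-frame z-drop only along tool x
8.0 [0.5238 0.0606 0.1018] [[0.001, 0.998, -0.06], [0.001, -0.06, -0.998], [-1.0, 0.001, -0.001]] [-0.1 -0.4 -0.6] 0.0450250324903236
cam [0.593 0.057 0.245] [[-0.059, -0.998, -0.002], [-0.961, 0.056, 0.27], [-0.27, 0.018, -0.963]] 71.77298458952723
{'px': array([253.8, 192.6]), 'org': array([0.5222, 0.0621]), 'yaw': np.float64(-0.0683), 'A': np.float64(1254.7017), 'size': array([29.4612, 52.203 ]), 'z': np.float64(0.0234), 'rectorg': array([0.5213, 0.062 ])}
{'px': array([ 52.6, 187.9]), 'org': array([0.5326, 0.2481]), 'yaw': np.float64(-0.0617), 'A': np.float64(1322.8747)}
{'px': array([119.7, 187.5]), 'org': array([0.5293, 0.1859]), 'yaw': np.float64(-0.0555), 'A': np.float64(1409.2158)}
{'px': array([187.1, 187.4]), 'org': array([0.5259, 0.1236]), 'yaw': np.float64(-0.0559), 'A': np.float64(1465.9754)}
```

Block 1 is seated: top at z = 0.0234, position on the pocket to within 1 mm. On to the second block.

>>> apply_moves(translation=[[2,-44,272],[2,-44,272],[2,-44,272],[2,-44,272],[2,-44,272],[2,-44,272],[2,-44,272],[2,-44,272],[2,-44,272],[2,-44,272]], rot=[[-0.03,0,0],[-0.03,0,0],[-0.03,0,0],[-0.03,0,0],[-0.03,0,0],[-0.03,0,0],[-0.03,0,0],[-0.03,0,0],[-0.03,0,0],[-0.03,0,0]], grip=60)

```text
time_s: 8.83
tcp_pos: [0.4634, -0.2075, 0.0987]
eef_rot: [1.233, 1.196, -1.23]
ft_force: [0.8, 0.1, -0.1]
width: 0.0604
```

```bash
python3 look.py 8
python3 - <<'E'
from h import *
s=dict(np.load("w_8.npz"))
for b in find(s):
  print({k:np.round(v,4) for k,v in b.items()})
E
python3 go.py .4640 -.2090 .018 -.04
```

```text
8.8833 [ 0.4636 -0.2071  0.0989] [[0.001, 1.0, -0.029], [0.002, -0.029, -1.0], [-1.0, 0.0, -0.002]] [-0.1  0.2  0.1] 0.0599847248526855
cam [ 0.532 -0.209  0.241] [[-0.029, -1.0, -0.003], [-0.962, 0.027, 0.273], [-0.273, 0.011, -0.962]] 71.77298458952723
{'px': array([389. , 135.1]), 'org': array([ 0.5148, -0.3173]), 'yaw': np.float64(3.0793), 'A': np.float64(1240.1957), 'size': array([ 23.1876, 222.2601]), 'z': np.float64(0.0207), 'rectorg': array([ 0.5069, -0.3165])}
{'px': array([270.3,  68.6]), 'org': array([ 0.5594, -0.2228]), 'yaw': np.float64(0.1781), 'A': np.float64(1391.4935), 'size': array([29.7569, 51.6241]), 'z': np.float64(0.0193), 'rectorg': array([ 0.5585, -0.2229])}
{'px': array([480.6, 229.2]), 'org': array([ 0.4206, -0.4056]), 'yaw': np.float64(-0.3107), 'A': np.float64(1041.8569), 'size': array([ 59.6106, 129.9975]), 'z': np.float64(0.0204), 'rectorg': array([ 0.4202, -0.4065])}
{'px': array([257.6, 188.1]), 'org': array([ 0.4653, -0.2093]), 'yaw': np.float64(-0.038), 'A': np.float64(1234.6837), 'size': array([29.6818, 51.8632]), 'z': np.float64(0.0194), 'rectorg': array([ 0.4646, -0.2097])}
now 8.8833 [ 0.4636 -0.2071  0.0989] w 60.0 F [-0.1  0.2  0.1]
shift [80.8  0.4  2.1] rot [ 0.011 -0.002 -0.   ] new-frame z-drop only along tool x
```

>>> apply_moves(translation=[[35,2,2.3],[60,2,2.3],[75,2,2.3],[81,2,2.3],[81,2,2.3],[81,2,2.3]], rot=[[0.01,0,0],[0.01,0,0],[0.01,0,0],[0.01,0,0],[0.01,0,0],[0.01,0,0]])

```text
time_s: 9.38
tcp_pos: [0.4659, -0.2088, 0.0183]
eef_rot: [1.239, 1.192, -1.236]
ft_force: [0.1, -0.3, 1.8]
width: 0.0598
```

>>> apply_moves(translation=[[0,0,0],[0,0,0],[0,0,0],[0,0,0],[0,0,0],[0,0,0]], rot=[[0,0,0],[0,0,0],[0,0,0],[0,0,0],[0,0,0],[0,0,0]], grip=20)

```text
time_s: 9.88
tcp_pos: [0.4669, -0.2091, 0.02]
eef_rot: [1.239, 1.189, -1.234]
ft_force: [-1.5, 2.7, 26.5]
width: 0.02
```

>>> apply_moves(translation=[[-30,0,0],[-60,0,0],[-80,0,0],[-80,0,0],[-80,0,0]], rot=[[0,0,0],[0,0,0],[0,0,0],[0,0,0],[0,0,0]])

```text
time_s: 10.3
tcp_pos: [0.4671, -0.2093, 0.1012]
eef_rot: [1.24, 1.187, -1.232]
ft_force: [-0.2, -0.4, 0.2]
width: 0.02
```

```bash
python3 go.py .5276 .1226 .098 -.059;python3 - <<'E'
from h import *
s=r.snapshot("wrist");tailcheck(s)
E
```

```text
now 10.3 [ 0.4671 -0.2093  0.1012] w 20.0 F [-0.2 -0.4  0.2]
shift [   3.6   47.9 -333.9] rot [ 0.021 -0.    -0.006] new-frame z-drop only along tool xTraceback (most recent call last):
  File "<stdin>", line 2, in <module>
  File "h.py", line 67, in tailcheck
    v,u=np.nonzero(m);w=np.array([cast(s,a,b,zt) for a,b in zip(u,v)]);q=Rm.inv().apply(w-st["tcp_pos"])*1e3
                                                                                        ~^~~~~~~~~~~~~~
ValueError: operands could not be broadcast together with shapes (0,) (3,)
```

Grip missed: the width closed to 20 mm, so the tips slid over the block's top. I look again, then grip lower.

```bash
python3 look.py 9
python3 - <<'E'
from h import *
s=dict(np.load("w_9.npz"))
for b in find(s):
  if b["size"][1]<60:print({k:np.round(v,4) for k,v in b.items()})
E
python3 go.py .4640 -.2090 .012 -.04
```

```text
10.4 [ 0.4665 -0.209   0.0997] [[0.003, 0.999, -0.038], [0.001, -0.038, -0.999], [-1.0, 0.003, -0.001]] [-0.2  0.7 -0.5] 0.019843988436642562
cam [ 0.535 -0.211  0.242] [[-0.037, -0.999, -0.002], [-0.962, 0.035, 0.269], [-0.269, 0.012, -0.963]] 71.77298458952723
{'px': array([267. ,  74.2]), 'org': array([ 0.5593, -0.2229]), 'yaw': np.float64(0.1783), 'A': np.float64(1381.9136), 'size': array([29.7569, 51.5858]), 'z': np.float64(0.0192), 'rectorg': array([ 0.5585, -0.223 ])}
{'px': array([258.5, 192.5]), 'org': array([ 0.4645, -0.2119]), 'yaw': np.float64(-0.0324), 'A': np.float64(1230.3448), 'size': array([29.4118, 51.1079]), 'z': np.float64(0.0194), 'rectorg': array([ 0.4641, -0.212 ])}
now 10.4 [ 0.4665 -0.209   0.0997] w 19.8 F [-0.2  0.7 -0.5]
shift [87.7 -2.7  0.2] rot [ 0.002 -0.001 -0.003] new-frame z-drop only along tool x
```

>>> apply_moves(translation=[[35,-1,3.6],[65,-1,3.6],[81,-1,3.6],[88.5,-1,3.6],[88.5,-1,3.6],[88.5,-1,3.6]], rot=[[0,0,0],[0,0,0],[0,0,0],[0,0,0],[0,0,0],[0,0,0]], grip=55)

```text
time_s: 10.9
tcp_pos: [0.4656, -0.2125, 0.0114]
eef_rot: [1.239, 1.19, -1.234]
ft_force: [-0.0, 0.1, 0.0]
width: 0.0551
```

>>> apply_moves(translation=[[0,0,0],[0,0,0],[0,0,0],[0,0,0],[0,0,0],[0,0,0]], rot=[[0,0,0],[0,0,0],[0,0,0],[0,0,0],[0,0,0],[0,0,0]], grip=20)

```text
time_s: 11.4
tcp_pos: [0.4661, -0.2127, 0.0126]
eef_rot: [1.239, 1.189, -1.233]
ft_force: [-0.7, -0.1, 11.0]
width: 0.0286
```

>>> apply_moves(translation=[[-30,0,0],[-60,0,0],[-80,0,0],[-80,0,0],[-80,0,0]], rot=[[0,0,0],[0,0,0],[0,0,0],[0,0,0],[0,0,0]])

```text
time_s: 11.82
tcp_pos: [0.4663, -0.2129, 0.0938]
eef_rot: [1.24, 1.186, -1.232]
ft_force: [0.2, 0.1, -0.7]
width: 0.0285
```

```bash
python3 go.py .5276 .1226 .098 -.059;python3 - <<'E'
from h import *
s=r.snapshot("wrist");tailcheck(s,.012)
E
```

```text
now 11.8167 [ 0.4663 -0.2129  0.0938] w 28.5 F [ 0.2  0.1 -0.7]
shift [  -3.9   48.7 -337.6] rot [ 0.021 -0.    -0.007] new-frame z-drop only along tool x
tail end y 35.3 -> origin y -0.7 tail mid z -1.13 slope -0.001 tail z range -9.0 6.7 height-zt -0.0003
```

>>> apply_moves(translation=[[-10,48,-337],[-10,48,-337],[-10,48,-337],[-10,48,-337],[-10,48,-337],[-10,48,-337],[-10,48,-337],[-10,48,-337],[-10,48,-337],[-10,48,-337]], rot=[[0.021,0,-0.007],[0.021,0,-0.007],[0.021,0,-0.007],[0.021,0,-0.007],[0.021,0,-0.007],[0.021,0,-0.007],[0.021,0,-0.007],[0.021,0,-0.007],[0.021,0,-0.007],[0.021,0,-0.007]])

```text
time_s: 12.7
tcp_pos: [0.5259, 0.1256, 0.1022]
eef_rot: [1.248, 1.187, -1.25]
ft_force: [-0.5, -0.5, -0.6]
width: 0.0287
```

```bash
python3 go.py .5272 .1225 .032 -.059;python3 - <<'E'
from h import *
s=r.snapshot("wrist");tailcheck(s,.0125)
for b in pockets(s)+find(s,ztop=.024):print({k:np.round(v,4) for k,v in b.items()})
E
```

```text
now 12.7 [0.5259 0.1256 0.1022] w 28.7 F [-0.5 -0.5 -0.6]
shift [70.2  1.7  3.1] rot [ 0.005 -0.001  0.003] new-frame z-drop only along tool x
tail end y 35.0 -> origin y -1.0 tail mid z -3.88 slope -0.003 tail z range -11.6 3.9 height-zt -0.0012
{'px': array([122.1, 184. ]), 'org': array([0.533 , 0.2478]), 'yaw': np.float64(-0.0613), 'A': np.float64(1402.2658)}
{'px': array([190. , 184.4]), 'org': array([0.5294, 0.1855]), 'yaw': np.float64(-0.054), 'A': np.float64(1469.0778)}
{'px': array([328.4, 189.8]), 'org': array([0.5227, 0.0628]), 'yaw': np.float64(-0.0608), 'A': np.float64(1274.4659), 'size': array([30.7504, 51.6186]), 'z': np.float64(0.0233), 'rectorg': array([0.522 , 0.0628])}
```

>>> apply_moves(translation=[[35,1.5,3],[60,1.5,3],[68,1.5,3],[70,1.5,3],[70,1.5,3]], rot=[[0.005,0,0.003],[0.005,0,0.003],[0.005,0,0.003],[0.005,0,0.003],[0.005,0,0.003]])

```text
time_s: 13.17
tcp_pos: [0.527, 0.1191, 0.0326]
eef_rot: [1.254, 1.179, -1.256]
ft_force: [-0.2, 0.2, -1.3]
width: 0.0288
```

```bash
python3 - <<'E'
from h import *
s=r.snapshot("wrist");tailcheck(s,.0125)
E
python3 go.py .5272 .1225 .017 -.059
```

```text
tail end y 34.9 -> origin y -1.1 tail mid z -0.94 slope -0.0 tail z range -8.7 6.8 height-zt -0.0016
now 13.2167 [0.5274 0.1195 0.0332] w 28.6 F [ 0.5 -0.3 -0.6]
shift [16.2 -0.4 -3. ] rot [-0.003  0.    -0.001] new-frame z-drop only along tool x
```

>>> apply_moves(translation=[[0,-0.4,-3],[0,-0.4,-3],[4,-0.4,-3],[8,-0.4,-3],[11,-0.4,-3],[11,-0.4,-3]], rot=[[-0.003,0,0],[-0.003,0,0],[-0.003,0,0],[-0.003,0,0],[-0.003,0,0],[-0.003,0,0]])

```text
time_s: 13.72
tcp_pos: [0.5269, 0.1224, 0.0215]
eef_rot: [1.252, 1.181, -1.253]
ft_force: [-0.4, -0.4, -0.9]
width: 0.0285
```

```bash
python3 go.py .5272 .1225 .017 -.059
```

```text
now 13.7167 [0.5269 0.1224 0.0215] w 28.5 F [-0.4 -0.4 -0.9]
shift [ 4.5  0.3 -0.1] rot [-0.  0.  0.] new-frame z-drop only along tool x
```

>>> apply_moves(translation=[[2,0.2,0],[4,0.2,0],[5,0.2,0],[5,0.2,0]], rot=[[0,0,0],[0,0,0],[0,0,0],[0,0,0]])

```text
time_s: 14.05
tcp_pos: [0.527, 0.1224, 0.0166]
eef_rot: [1.252, 1.181, -1.253]
ft_force: [-1.5, -0.3, 2.9]
width: 0.0286
```

>>> apply_moves(translation=[[0,0,0],[0,0,0],[0,0,0],[-20,0,0],[-60,0,0],[-85,0,0],[-85,0,0],[-85,0,0]], rot=[[0,0,0],[0,0,0],[0,0,0],[0,0,0],[0,0,0],[0,0,0],[0,0,0],[0,0,0]], grip=45)

```text
time_s: 14.72
tcp_pos: [0.5275, 0.1226, 0.1027]
eef_rot: [1.254, 1.18, -1.251]
ft_force: [-0.1, 0.5, -0.5]
width: 0.0446
```

```bash
python3 go.py .5590 -.2230 .1 .178; python3 look.py 10
python3 - <<'E'
from h import *
s=dict(np.load("w_10.npz"))
for b in find(s,ztop=.024)+pockets(s):print({k:np.round(v,4) for k,v in b.items()})
E
```

```text
now 14.7167 [0.5275 0.1226 0.1027] w 44.6 F [-0.1  0.5 -0.5]
shift [  2.6  51.8 343.1] rot [-0.237 -0.    -0.002] new-frame z-drop only along tool x
14.7667 [0.527  0.1225 0.1016] [[-0.0, 0.998, -0.059], [-0.0, -0.059, -0.998], [-1.0, -0.0, 0.0]] [0.1 0.4 0.1] 0.04511159026162935
cam [0.596 0.12  0.245] [[-0.058, -0.998, -0.001], [-0.961, 0.055, 0.272], [-0.271, 0.017, -0.962]] 71.77298458952723
{'px': array([253.8, 191.9]), 'org': array([0.5259, 0.124 ]), 'yaw': np.float64(-0.0727), 'A': np.float64(1257.7621), 'size': array([29.6732, 52.2331]), 'z': np.float64(0.0234), 'rectorg': array([0.5253, 0.1238])}
{'px': array([324.7, 192. ]), 'org': array([0.5224, 0.0627]), 'yaw': np.float64(-0.0618), 'A': np.float64(1280.1134), 'size': array([30.671 , 51.9515]), 'z': np.float64(0.0233), 'rectorg': array([0.5218, 0.0628])}
{'px': array([119.4, 187.2]), 'org': array([0.5328, 0.2478]), 'yaw': np.float64(-0.054), 'A': np.float64(1400.4432)}
{'px': array([187. , 187.2]), 'org': array([0.5291, 0.1855]), 'yaw': np.float64(-0.0543), 'A': np.float64(1458.3682)}
```

Block 2 is seated too. Third block next.

>>> apply_moves(translation=[[0,52,343],[0,52,343],[0,52,343],[0,52,343],[0,52,343],[0,52,343],[0,52,343],[0,52,343],[0,52,343],[0,52,343]], rot=[[-0.237,0,0],[-0.237,0,0],[-0.237,0,0],[-0.237,0,0],[-0.237,0,0],[-0.237,0,0],[-0.237,0,0],[-0.237,0,0],[-0.237,0,0],[-0.237,0,0]], grip=55)

```text
time_s: 15.6
tcp_pos: [0.5574, -0.2275, 0.1001]
eef_rot: [1.079, 1.287, -1.083]
ft_force: [0.0, 0.1, 0.3]
width: 0.0551
```

>>> apply_moves(translation=[[0,0,0],[0,0,0],[0,0,0]], rot=[[0,0,0],[0,0,0],[0,0,0]])

```text
time_s: 15.85
tcp_pos: [0.5573, -0.2264, 0.0995]
eef_rot: [1.079, 1.288, -1.082]
ft_force: [0.3, 0.2, -0.4]
width: 0.0551
```

```bash
python3 look.py 11
python3 - <<'E'
from h import *
s=dict(np.load("w_11.npz"))
for b in find(s):
  if b["size"][1]<60:
    print({k:np.round(v,4) for k,v in b.items()})
    a=b["yaw"];o=(b["org"]+b["rectorg"])/2+.0012*np.array([np.cos(a),np.sin(a)])+.001*np.array([np.sin(a),-np.cos(a)]);print(o.round(4))
E
python3 go.py .5600 -.2240 .0115 .178
```

```text
15.9 [ 0.5575 -0.2263  0.0997] [[-0.002, 0.985, 0.173], [-0.0, 0.173, -0.985], [-1.0, -0.003, 0.0]] [-0.1 -0.2  0.1] 0.05506612663321637
cam [ 0.626 -0.213  0.241] [[0.174, -0.985, -0.001], [-0.947, -0.167, 0.276], [-0.272, -0.047, -0.961]] 71.77298458952723
{'px': array([251.8, 186.2]), 'org': array([ 0.5602, -0.2227]), 'yaw': np.float64(0.1513), 'A': np.float64(1235.0764), 'size': array([29.42  , 52.5426]), 'z': np.float64(0.0194), 'rectorg': array([ 0.5594, -0.2231])}
[ 0.5611 -0.2237]
now 15.9 [ 0.5575 -0.2263  0.0997] w 55.1 F [-0.1 -0.2  0.1]
shift [88.2  3.1 -1.8] rot [-0.004  0.     0.003] new-frame z-drop only along tool x
```

>>> apply_moves(translation=[[35,4,-2],[65,4,-2],[81,4,-2],[88,4,-2],[88,4,-2],[88,4,-2]], rot=[[0,0,0.003],[0,0,0.003],[0,0,0.003],[0,0,0.003],[0,0,0.003],[0,0,0.003]])

```text
time_s: 16.4
tcp_pos: [0.5613, -0.2235, 0.0125]
eef_rot: [1.08, 1.286, -1.079]
ft_force: [0.7, -0.3, 0.8]
width: 0.055
```

>>> apply_moves(translation=[[0,0,0],[0,0,0],[0,0,0],[0,0,0],[0,0,0],[0,0,0]], rot=[[0,0,0],[0,0,0],[0,0,0],[0,0,0],[0,0,0],[0,0,0]], grip=20)

```text
time_s: 16.9
tcp_pos: [0.562, -0.2236, 0.014]
eef_rot: [1.08, 1.284, -1.078]
ft_force: [-2.0, 2.1, 12.1]
width: 0.0282
```

>>> apply_moves(translation=[[-30,0,0],[-60,0,0],[-85,0,0],[-85,0,0],[-85,0,0],[-85,0,0]], rot=[[0,0,0],[0,0,0],[0,0,0],[0,0,0],[0,0,0],[0,0,0]])

```text
time_s: 17.4
tcp_pos: [0.5616, -0.2234, 0.0988]
eef_rot: [1.08, 1.284, -1.078]
ft_force: [-0.2, 0.0, -1.1]
width: 0.0283
```

```bash
python3 go.py .5308 .1843 .1 -.059;python3 - <<'E'
from h import *
s=r.snapshot("wrist");tailcheck(s,.0125)
E
```

```text
now 17.4 [ 0.5616 -0.2234  0.0988] w 28.3 F [-0.2  0.  -1.1]
shift [  -1.5   40.6 -406.8] rot [ 0.234  0.001 -0.003] new-frame z-drop only along tool x
tail end y 34.8 -> origin y -1.2 tail mid z -1.25 slope -0.0 tail z range -9.1 6.6 height-zt -0.0018
```

>>> apply_moves(translation=[[-5,41,-407],[-5,41,-407],[-5,41,-407],[-5,41,-407],[-5,41,-407],[-5,41,-407],[-5,41,-407],[-5,41,-407],[-5,41,-407],[-5,41,-407]], rot=[[0.234,0,0],[0.234,0,0],[0.234,0,0],[0.234,0,0],[0.234,0,0],[0.234,0,0],[0.234,0,0],[0.234,0,0],[0.234,0,0],[0.234,0,0]])

```text
time_s: 18.28
tcp_pos: [0.5298, 0.1878, 0.1024]
eef_rot: [1.252, 1.181, -1.251]
ft_force: [0.9, 0.3, -0.8]
width: 0.0284
```

>>> apply_moves(translation=[[0,0,0],[0,0,0],[0,0,0]], rot=[[0,0,0],[0,0,0],[0,0,0]])

```text
time_s: 18.53
tcp_pos: [0.5296, 0.1869, 0.1017]
eef_rot: [1.251, 1.18, -1.252]
ft_force: [0.9, -0.3, -0.9]
width: 0.0283
```

```bash
python3 go.py .5308 .1843 .034 -.059;python3 - <<'E'
from h import *
s=r.snapshot("wrist");tailcheck(s,.014)
for b in pockets(s)+find(s,ztop=.024):print({k:np.round(v,4) for k,v in b.items()})
E
```

```text
now 18.5333 [0.5296 0.1869 0.1017] w 28.3 F [ 0.9 -0.3 -0.9]
shift [67.7  1.3  2.5] rot [ 0.001  0.001 -0.   ] new-frame z-drop only along tool x
tail end y 33.8 -> origin y -2.2 tail mid z -1.91 slope -0.002 tail z range -9.8 6.0 height-zt -0.0011
{'px': array([188.9, 185.3]), 'org': array([0.533 , 0.2475]), 'yaw': np.float64(-0.0599), 'A': np.float64(1462.8889)}
{'px': array([327.9, 190.6]), 'org': array([0.5258, 0.1244]), 'yaw': np.float64(-0.0612), 'A': np.float64(1289.3388), 'size': array([30.82  , 51.5655]), 'z': np.float64(0.0233), 'rectorg': array([0.5249, 0.1246])}
{'px': array([398.9, 190.4]), 'org': array([0.5225, 0.0634]), 'yaw': np.float64(-0.0588), 'A': np.float64(1332.5802), 'size': array([31.9655, 51.5625]), 'z': np.float64(0.0232), 'rectorg': array([0.5215, 0.0637])}
```

>>> apply_moves(translation=[[30,1.3,2.5],[55,1.3,2.5],[67,1.3,2.5],[67,1.3,2.5],[67,1.3,2.5],[67,1.3,2.5]], rot=[[0,0,0],[0,0,0],[0,0,0],[0,0,0],[0,0,0],[0,0,0]])

```text
time_s: 19.08
tcp_pos: [0.5317, 0.1834, 0.0361]
eef_rot: [1.253, 1.179, -1.252]
ft_force: [-0.3, -0.5, -0.2]
width: 0.0282
```

```bash
python3 - <<'E'
from h import *
s=r.snapshot("wrist");tailcheck(s,.014)
E
python3 go.py .5308 .1843 .018 -.059
```

```text
tail end y 34.1 -> origin y -1.9 tail mid z -1.07 slope -0.0 tail z range -8.9 6.8 height-zt -0.0009
now 19.1333 [0.5318 0.1836 0.0362] w 28.1 F [-0.7  0.3 -0.2]
shift [18.2 -1.  -0.6] rot [-0.     0.001 -0.002] new-frame z-drop only along tool x
```

>>> apply_moves(translation=[[0,-0.6,-0.6],[4,-0.6,-0.6],[8,-0.6,-0.6],[12,-0.6,-0.6],[12,-0.6,-0.6]], rot=[[0,0,0],[0,0,0],[0,0,0],[0,0,0],[0,0,0]])

```text
time_s: 19.55
tcp_pos: [0.5308, 0.1842, 0.0233]
eef_rot: [1.252, 1.179, -1.253]
ft_force: [-0.2, 0.4, -0.9]
width: 0.0286
```

>>> apply_moves(translation=[[2,0,0],[4,0,0],[6,0,0],[6,0,0]], rot=[[0,0,0],[0,0,0],[0,0,0],[0,0,0]])

```text
time_s: 19.88
tcp_pos: [0.5308, 0.1841, 0.018]
eef_rot: [1.253, 1.179, -1.252]
ft_force: [-4.2, -1.3, 14.2]
width: 0.0285
```

```bash
python3 go.py .531 .1841 .018 -.059
```

```text
now 19.8833 [0.5308 0.1841 0.018 ] w 28.5 F [-4.2 -1.3 14.2]
shift [-0.   0.2  0. ] rot [-0.     0.001 -0.001] new-frame z-drop only along tool x
```

>>> apply_moves(translation=[[0,0,0],[0,0,0],[0,0,0],[-20,0,0],[-60,0,0],[-85,0,0],[-85,0,0],[-85,0,0],[-85,0,0]], rot=[[0,0,0],[0,0,0],[0,0,0],[0,0,0],[0,0,0],[0,0,0],[0,0,0],[0,0,0],[0,0,0]], grip=45)

```text
time_s: 20.63
tcp_pos: [0.5305, 0.1842, 0.1024]
eef_rot: [1.252, 1.18, -1.253]
ft_force: [-0.0, -0.4, -0.5]
width: 0.0451
```

```bash
python3 look.py 12
python3 - <<'E'
from h import *
print(r.read_state()["qpos"].round(2))
s=dict(np.load("w_12.npz"))
for b in find(s,ztop=.024)+pockets(s):print({k:np.round(v,4) for k,v in b.items()})
E
python3 go.py .48 .15 .32 1.512;python3 go.py .48 .15 .32 -1.63
```

```text
20.6833 [0.5303 0.1841 0.102 ] [[-0.0, 0.998, -0.059], [-0.001, -0.059, -0.998], [-1.0, -0.0, 0.001]] [ 0.1 -0.4 -0.4] 0.045156829914174086
cam [0.599 0.181 0.244] [[-0.058, -0.998, 0.0], [-0.96, 0.056, 0.273], [-0.273, 0.016, -0.962]] 71.77298458952723
[-0.49  0.88  0.19  1.68 -0.25  0.61 -1.79]
{'px': array([324.5, 190.9]), 'org': array([0.5262, 0.1244]), 'yaw': np.float64(-0.063), 'A': np.float64(1271.9103), 'size': array([30.5513, 51.7237]), 'z': np.float64(0.0233), 'rectorg': array([0.5256, 0.1244])}
{'px': array([395.4, 190.8]), 'org': array([0.5227, 0.0633]), 'yaw': np.float64(-0.0586), 'A': np.float64(1318.0833), 'size': array([31.6659, 51.6884]), 'z': np.float64(0.0232), 'rectorg': array([0.5221, 0.0635])}
{'px': array([253.6, 192. ]), 'org': array([0.5288, 0.1857]), 'yaw': np.float64(-0.0686), 'A': np.float64(1232.2902), 'size': array([29.3058, 52.0168]), 'z': np.float64(0.0234), 'rectorg': array([0.5283, 0.1855])}
{'px': array([186.3, 186.3]), 'org': array([0.533 , 0.2475]), 'yaw': np.float64(-0.0632), 'A': np.float64(1456.0427)}
now 20.6833 [0.5303 0.1841 0.102 ] w 45.2 F [ 0.1 -0.4 -0.4]
shift [-217.9  -48.3   37.3] rot [-1.571e+00  1.000e-03  1.000e-03] new-frame z-drop only along tool x
now 20.6833 [0.5303 0.1841 0.102 ] w 45.2 F [ 0.1 -0.4 -0.4]
shift [-217.9  -48.3   37.3] rot [ 1.571e+00  1.000e-03 -1.000e-03] new-frame z-drop only along tool x
```

View pics/w_12.png

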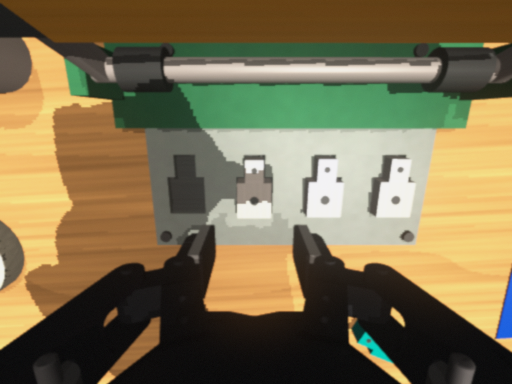

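Picture 8: three blocks are seated at (254,190), (325,190) and (395,190), and the leftmost pocket at (186,186) is empty. The tops are at z ≈ 0.0233, which is right for seated blocks. Now I raise and turn the tool a quarter turn for the handle.

>>> apply_moves(translation=[[-40,-10,5],[-80,-20,10],[-218,-48,37],[-218,-48,37],[-218,-48,37],[-218,-48,37],[-218,-48,37],[-218,-48,37],[-218,-48,37],[-218,-48,37]], rot=[[0,0,0],[-0.12,0,0],[-1.571,0,0],[-1.571,0,0],[-1.571,0,0],[-1.571,0,0],[-1.571,0,0],[-1.571,0,0],[-1.571,0,0],[-1.571,0,0]], grip=60)

```text
time_s: 21.52
tcp_pos: [0.4802, 0.1503, 0.3192]
eef_rot: [0.393, 1.536, -0.397]
ft_force: [0.0, 0.3, 0.8]
width: 0.0599
```

```bash
python3 go.py .674 .12 .30 1.512
python3 - <<'E'
from h import *
print(r.read_state()["qpos"].round(2))
s=r.snapshot("scene");P=cloud(s)
# handle: points higher than .2 near press
m=(P[...,2]>.19)&(P[...,2]<.25)&(P[...,0]>.6)&(P[...,0]<.75)&(P[...,1]>0)&(P[...,1]<.3)
q=P[m];print(m.sum(),q.min(0).round(3),q.max(0).round(3))
for a in np.arange(.03,.28,.04):
  k=q[abs(q[:,1]-a)<.015]
  if len(k):print(a,k.mean(0).round(3),k[:,2].max().round(3))
E
```

```text
now 21.5167 [0.4802 0.1503 0.3192] w 59.9 F [0.  0.3 0.8]
shift [ 18.9  67.1 184.3] rot [-0.445 -0.001  0.002] new-frame z-drop only along tool x
[-0.32  0.5  -0.07  1.58  0.04  1.07 -0.91]
889 [0.647 0.008 0.191] [0.691 0.282 0.238]
0.03 [0.67  0.029 0.23 ] 0.236
0.07 [0.673 0.07  0.231] 0.238
0.11000000000000001 [0.675 0.11  0.231] 0.237
0.15000000000000002 [0.678 0.15  0.232] 0.237
0.19000000000000003 [0.68  0.19  0.232] 0.238
0.23000000000000004 [0.682 0.23  0.231] 0.237
0.27 [0.683 0.27  0.222] 0.236
```

>>> apply_moves(translation=[[0,80,184],[0,80,184],[0,80,184],[0,80,184],[0,80,184],[0,80,184],[0,80,184],[0,80,184]], rot=[[-0.445,0,0],[-0.445,0,0],[-0.445,0,0],[-0.445,0,0],[-0.445,0,0],[-0.445,0,0],[-0.445,0,0],[-0.445,0,0]])

```text
time_s: 22.23
tcp_pos: [0.6803, 0.1334, 0.3166]
eef_rot: [0.039, 1.575, -0.042]
ft_force: [-0.5, -0.0, 0.4]
width: 0.0596
```

```bash
python3 go.py .6735 .146 .207 1.512
python3 - <<'E'
from h import *
print(r.read_state()["qpos"].round(2))
s=r.snapshot("wrist");P=cloud(s);cv2.imwrite("pics/w_13.png",s["color"])
m=(P[...,2]>.215)&(P[...,2]<.25)&(P[...,1]>.02)&(P[...,1]<.28)&(P[...,0]>.6)
q=P[m]
for a in np.arange(.15,.28,.03):
  k=q[abs(q[:,1]-a)<.01]
  if len(k):print(a.round(2),k[:,0].min().round(4),k[:,0].max().round(4),k[:,2].max().round(4),len(k))
E
```

```text
now 22.2333 [0.6803 0.1334 0.3166] w 59.6 F [-0.5 -0.   0.4]
shift [109.6  12.4  -7. ] rot [ 0.007 -0.004  0.002] new-frame z-drop only along tool x
[-0.19  0.89 -0.18  0.73  0.14  1.53 -0.36]
0.15 0.6636 0.6829 0.2341 460
0.18 0.6658 0.6852 0.2341 524
0.21 0.6678 0.6866 0.2345 561
0.24 0.67 0.688 0.2341 609
0.27 0.6699 0.6895 0.2338 704
```

View pics/w_13.png

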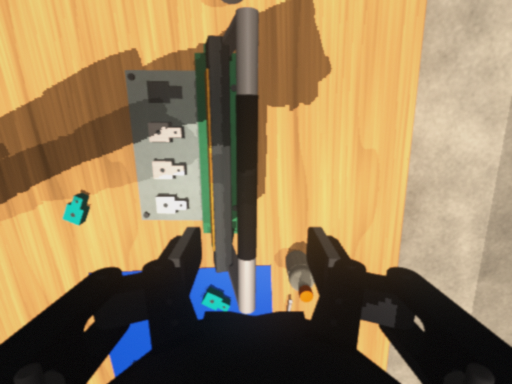

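Picture 9: the handle runs along column 247 between the fingers and its middle is free. I descend and grip lightly.

>>> apply_moves(translation=[[0,12,-7],[20,12,-7],[50,12,-7],[75,12,-7],[95,12,-7],[105,12,-7],[109,12,-7],[109,12,-7],[109,12,-7]], rot=[[0.007,-0.004,0.002],[0.007,-0.004,0.002],[0.007,-0.004,0.002],[0.007,-0.004,0.002],[0.007,-0.004,0.002],[0.007,-0.004,0.002],[0.007,-0.004,0.002],[0.007,-0.004,0.002],[0.007,-0.004,0.002]])

```text
time_s: 23.03
tcp_pos: [0.6733, 0.1459, 0.2099]
eef_rot: [0.046, 1.568, -0.045]
ft_force: [-0.3, 0.1, 0.7]
width: 0.0601
```

>>> apply_moves(translation=[[0,0,0],[0,0,0],[0,0,0],[0,0,0],[0,0,0],[0,0,0]], rot=[[0,0,0],[0,0,0],[0,0,0],[0,0,0],[0,0,0],[0,0,0]], grip=10, squeeze=30)

```text
time_s: 23.53
tcp_pos: [0.6738, 0.146, 0.2104]
eef_rot: [0.046, 1.567, -0.045]
ft_force: [3.7, 0.3, 5.0]
width: 0.0167
```

```bash
cat > arc.py <<'E'
# usage: arc.py th0 th1 n : tool-frame rows for handle arc, tool orientation kept (pointing down)
from h import *; import sys
a,b,n=float(sys.argv[1]),float(sys.argv[2]),int(sys.argv[3]); yaw=-.059
st=r.read_state();Rm=R.from_rotvec(st["eef_rot"]);X=np.array([np.cos(yaw),np.sin(yaw),0])
H=np.array([.5272,.1547,0])+.1*X+[0,0,.05]
def p(t): g=np.radians(15)-t; return H+.18*np.sin(g)*X+[0,0,.18*np.cos(g)]
o=np.array([0,0,0]) 
d=(st["tcp_pos"]-H)-0
# handle angle implied by grasp-point (TCP + .0187 back)
gp=st["tcp_pos"]-.0187*Rm.as_matrix()[:,0];v=gp-H
print("t",st["time_s"],"grasp pt radius",np.hypot(v@X,v[2]).round(4),"angle",(np.radians(15)-np.arctan2(v@X,v[2])).round(3),"F",st["ft_force"].round(1),"w",round(st["width"]*1e3,1))
for t in np.linspace(a,b,n+1)[1:]: print(t.round(2),Rm.inv().apply((p(t)-p(a))*1e3).round(0).tolist())
E
python3 arc.py 0 0.5 10
```

```text
t 23.5333 grasp pt radius 0.1851 angle 0.006 F [3.7 0.3 5. ] w 16.7
0.05 [-2.0, 0.0, -9.0]
0.1 [-4.0, 0.0, -18.0]
0.15 [-5.0, 0.0, -26.0]
0.2 [-6.0, 0.0, -35.0]
0.25 [-6.0, 0.0, -44.0]
0.3 [-6.0, 0.0, -53.0]
0.35 [-6.0, 0.0, -62.0]
0.4 [-5.0, 0.0, -71.0]
0.45 [-3.0, 0.0, -80.0]
0.5 [-1.0, 0.0, -89.0]
```

>>> apply_moves(translation=[[-2,0,-9],[-4,0,-18],[-5,0,-26],[-6,0,-35],[-6,0,-44],[-6,0,-53],[-6,0,-62],[-5,0,-71],[-3,0,-80],[-1,0,-89]], rot=[[0,0,0],[0,0,0],[0,0,0],[0,0,0],[0,0,0],[0,0,0],[0,0,0],[0,0,0],[0,0,0],[0,0,0]])

```text
time_s: 24.37
tcp_pos: [0.5855, 0.1513, 0.2117]
eef_rot: [0.047, 1.564, -0.045]
ft_force: [6.4, 1.4, -0.3]
width: 0.0172
```

```bash
python3 arc.py 0.48 0.98 10;python3 - <<'E'
from h import *
s=r.snapshot("scene");cv2.imwrite("pics/sc14.png",cv2.resize(s["color"][120:300,180:420],(800,600)))
E
```

```text
t 24.3667 grasp pt radius 0.1852 angle 0.489 F [ 6.4  1.4 -0.3] w 17.2
0.53 [2.0, -0.0, -9.0]
0.58 [5.0, -0.0, -17.0]
0.63 [8.0, -0.0, -26.0]
0.68 [11.0, -0.0, -34.0]
0.73 [15.0, -0.0, -42.0]
0.78 [19.0, -0.0, -50.0]
0.83 [24.0, -0.0, -58.0]
0.88 [29.0, -0.0, -66.0]
0.93 [34.0, -0.0, -73.0]
0.98 [40.0, -0.0, -80.0]
```

View pics/sc14.png

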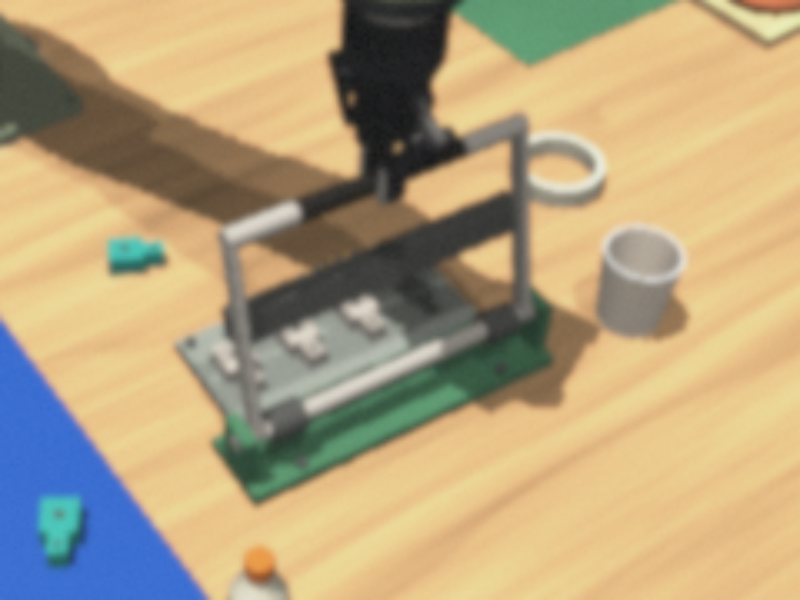

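Picture 10: the gripper holds the sleeve at (385,180), the lever follows, and the three blocks remain in the pockets. I continue the pull.

>>> apply_moves(translation=[[2,0,-9],[5,0,-17],[8,0,-26],[11,0,-34],[15,0,-42],[19,0,-50],[24,0,-58],[29,0,-66],[34,0,-73],[40,0,-80]], rot=[[0,0,0],[0,0,0],[0,0,0],[0,0,0],[0,0,0],[0,0,0],[0,0,0],[0,0,0],[0,0,0],[0,0,0]])

```text
time_s: 25.25
tcp_pos: [0.5052, 0.1561, 0.1714]
eef_rot: [0.047, 1.563, -0.045]
ft_force: [9.0, 0.4, 2.5]
width: 0.0165
```

```bash
python3 arc.py 0.97 1.45 10
```

```text
t 25.25 grasp pt radius 0.1859 angle 0.979 F [9.  0.4 2.5] w 16.5
1.02 [6.0, -0.0, -6.0]
1.07 [12.0, -0.0, -13.0]
1.11 [18.0, -0.0, -19.0]
1.16 [25.0, -0.0, -24.0]
1.21 [32.0, -0.0, -29.0]
1.26 [39.0, -0.0, -34.0]
1.31 [46.0, -0.0, -39.0]
1.35 [54.0, -0.0, -43.0]
1.4 [61.0, -0.0, -47.0]
1.45 [69.0, -0.0, -50.0]
```

>>> apply_moves(translation=[[6,0,-6],[12,0,-13],[18,0,-19],[25,0,-24],[32,0,-29],[39,0,-34],[46,0,-39],[54,0,-43],[61,0,-47],[69,0,-50]], rot=[[0,0,0],[0,0,0],[0,0,0],[0,0,0],[0,0,0],[0,0,0],[0,0,0],[0,0,0],[0,0,0],[0,0,0]])

```text
time_s: 26.08
tcp_pos: [0.458, 0.1591, 0.1023]
eef_rot: [0.049, 1.559, -0.045]
ft_force: [11.3, -2.4, 4.6]
width: 0.0166
```

```bash
python3 arc.py 1.44 1.84 10
```

```text
t 26.0833 grasp pt radius 0.1838 angle 1.436 F [11.3 -2.4  4.6] w 16.6
1.48 [7.0, -0.0, -3.0]
1.52 [13.0, -0.0, -5.0]
1.56 [20.0, -0.0, -7.0]
1.6 [27.0, -0.0, -9.0]
1.64 [34.0, -0.0, -11.0]
1.68 [41.0, -0.0, -12.0]
1.72 [48.0, -0.0, -13.0]
1.76 [56.0, -0.0, -14.0]
1.8 [63.0, -0.0, -14.0]
1.84 [70.0, -0.0, -15.0]
```

>>> apply_moves(translation=[[7,0,-3],[13,0,-5],[20,0,-7],[27,0,-9],[34,0,-11],[41,0,-12],[48,0,-13],[56,0,-14],[63,0,-14],[68,0,-14]], rot=[[0,0,0],[0,0,0],[0,0,0],[0,0,0],[0,0,0],[0,0,0],[0,0,0],[0,0,0],[0,0,0],[0,0,0]])

```text
time_s: 26.92
tcp_pos: [0.4478, 0.1603, 0.0352]
eef_rot: [0.051, 1.552, -0.044]
ft_force: [10.2, -3.0, 51.2]
width: 0.0167
```

```bash
python3 arc.py 1.82 1.84 1;python3 - <<'E'
from h import *
s=r.snapshot("scene");cv2.imwrite("pics/sc15.png",cv2.resize(s["color"][120:300,180:420],(800,600)))
P=cloud(s);m=(P[...,0]<.48)&(P[...,0]>.4)&(P[...,2]>.03)&(P[...,2]<.1)
for a in [.04,.07,.1,.22,.25,.28]:
  k=P[m&(abs(P[...,1]-a)<.012)];print(a,len(k),k[:,2].max().round(4) if len(k) else 0)
E
```

```text
t 26.9167 grasp pt radius 0.18 angle 1.811 F [10.2 -3.  51.2] w 16.7
1.84 [4.0, -0.0, -0.0]
0.04 48 0.0639
0.07 47 0.0645
0.1 48 0.0641
0.22 40 0.064
0.25 42 0.0646
0.28 58 0.0641
```

View pics/sc15.png

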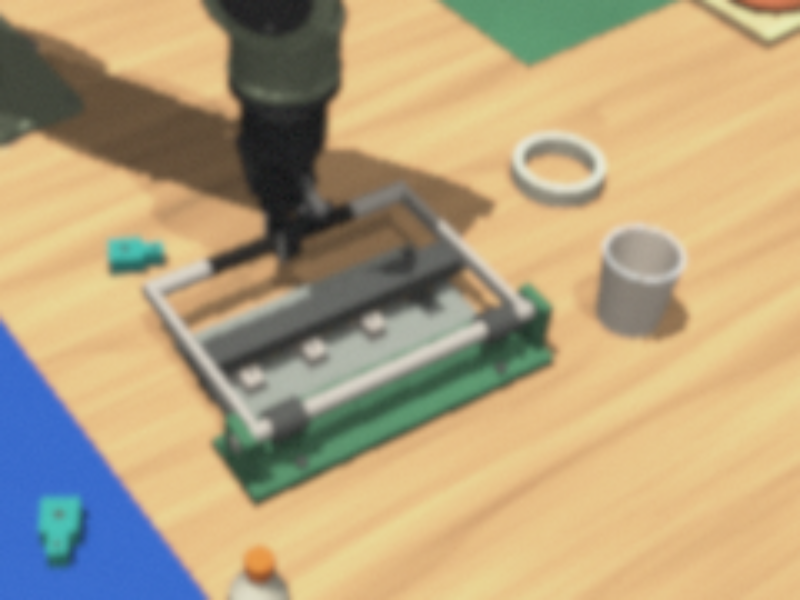

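Picture 11: the arms are level and the bar is on the three blocks, with 51 N of contact force. I hold briefly.

>>> apply_moves(translation=[[0.5,0,0],[0.5,0,0],[0.5,0,0],[0.5,0,0],[0.5,0,0]], rot=[[0,0,0],[0,0,0],[0,0,0],[0,0,0],[0,0,0]])

```text
time_s: 27.38
tcp_pos: [0.4479, 0.1603, 0.0345]
eef_rot: [0.05, 1.553, -0.044]
ft_force: [-2.7, -1.4, 20.2]
width: 0.0168
```

```bash
python3 arc.py 1.83 1.43 10
python3 - <<'E'
from h import *
s=r.snapshot("top");P=cloud(s);m=(P[...,2]>.035)&(P[...,2]<.1)&(P[...,0]<.48)
for a in [.04,.07,.24,.27]:
  k=P[m&(abs(P[...,1]-a)<.012)&(P[...,0]>.42)];print(a,len(k),k[:,2].max().round(4) if len(k) else 0,k[:,0].mean().round(4) if len(k) else 0)
E
```

```text
t 27.3833 grasp pt radius 0.1798 angle 1.815 F [-2.7 -1.4 20.2] w 16.8
1.79 [-7.0, 0.0, 0.0]
1.75 [-14.0, 0.0, 1.0]
1.71 [-22.0, 0.0, 2.0]
1.67 [-29.0, 0.0, 3.0]
1.63 [-36.0, 0.0, 4.0]
1.59 [-43.0, 0.0, 6.0]
1.55 [-50.0, 0.0, 8.0]
1.51 [-56.0, 0.0, 10.0]
1.47 [-63.0, 0.0, 13.0]
1.43 [-70.0, 0.0, 16.0]
0.04 35 0.0679 0.4411
0.07 37 0.0666 0.4434
0.24 0 0 0
0.27 0 0 0
```

I press a little more firmly to be sure of the full-down angle.

>>> apply_moves(translation=[[1.5,0,0],[3,0,0],[3,0,0],[3,0,0],[3,0,0],[3,0,0]], rot=[[0,0,0],[0,0,0],[0,0,0],[0,0,0],[0,0,0],[0,0,0]])

```text
time_s: 27.93
tcp_pos: [0.448, 0.1604, 0.0323]
eef_rot: [0.05, 1.552, -0.044]
ft_force: [-7.4, 0.2, 31.6]
width: 0.0168
```

```bash
python3 arc.py 1.83 1.43 10
python3 - <<'E'
from h import *
s=r.snapshot("scene");P=cloud(s);m=(P[...,0]<.48)&(P[...,0]>.4)&(P[...,2]>.03)&(P[...,2]<.1)
for a in [.04,.07,.1,.22,.25,.28]:
  k=P[m&(abs(P[...,1]-a)<.012)];print(a,len(k),k[:,2].max().round(4) if len(k) else 0)
E
```

```text
t 27.9333 grasp pt radius 0.1797 angle 1.827 F [-7.4  0.2 31.6] w 16.8
1.79 [-7.0, 0.0, 0.0]
1.75 [-14.0, 0.0, 1.0]
1.71 [-22.0, 0.0, 2.0]
1.67 [-29.0, 0.0, 3.0]
1.63 [-36.0, 0.0, 4.0]
1.59 [-43.0, 0.0, 6.0]
1.55 [-50.0, 0.0, 8.0]
1.51 [-56.0, 0.0, 10.0]
1.47 [-63.0, 0.0, 13.0]
1.43 [-70.0, 0.0, 16.0]
0.04 48 0.0634
0.07 49 0.0641
0.1 49 0.0639
0.22 37 0.0638
0.25 43 0.0655
0.28 55 0.0662
```

The handle height stayed at 0.064 m while the tool sank 2 mm in the grip, so the lever is against its end on the blocks. I ease it up slowly.

>>> apply_moves(translation=[[-7,0,0],[-14,0,1],[-22,0,2],[-29,0,3],[-36,0,4],[-43,0,6],[-50,0,8],[-56,0,10],[-63,0,13],[-70,0,16]], rot=[[0,0,0],[0,0,0],[0,0,0],[0,0,0],[0,0,0],[0,0,0],[0,0,0],[0,0,0],[0,0,0],[0,0,0]], squeeze=40)

```text
time_s: 28.82
tcp_pos: [0.4635, 0.1594, 0.1033]
eef_rot: [0.051, 1.551, -0.044]
ft_force: [9.3, 2.4, -4.2]
width: 0.0165
```

```bash
python3 arc.py 1.44 .99 10
```

```text
t 28.8167 grasp pt radius 0.1792 angle 1.42 F [ 9.3  2.4 -4.2] w 16.5
1.4 [-7.0, 0.0, 3.0]
1.35 [-15.0, 0.0, 7.0]
1.3 [-22.0, 0.0, 11.0]
1.26 [-28.0, 0.0, 16.0]
1.21 [-35.0, 0.0, 20.0]
1.17 [-41.0, 0.0, 25.0]
1.12 [-48.0, 0.0, 30.0]
1.08 [-54.0, 0.0, 36.0]
1.03 [-59.0, 0.0, 42.0]
0.99 [-65.0, 0.0, 48.0]
```

>>> apply_moves(translation=[[-7,0,3],[-15,0,7],[-22,0,11],[-28,0,16],[-35,0,20],[-41,0,25],[-48,0,30],[-54,0,36],[-59,0,42],[-65,0,48]], rot=[[0,0,0],[0,0,0],[0,0,0],[0,0,0],[0,0,0],[0,0,0],[0,0,0],[0,0,0],[0,0,0],[0,0,0]])

```text
time_s: 29.65
tcp_pos: [0.5143, 0.1563, 0.1691]
eef_rot: [0.053, 1.544, -0.043]
ft_force: [30.4, 3.0, -31.7]
width: 0.0165
```

```bash
python3 arc.py .98 .53 10
```

```text
t 29.65 grasp pt radius 0.1785 angle 0.95 F [ 30.4   3.  -31.7] w 16.5
0.94 [-5.0, 0.0, 6.0]
0.89 [-10.0, 0.0, 13.0]
0.84 [-14.0, 0.0, 20.0]
0.8 [-18.0, 0.0, 27.0]
0.76 [-22.0, 0.0, 34.0]
0.71 [-26.0, 0.0, 41.0]
0.66 [-29.0, 0.0, 49.0]
0.62 [-32.0, 0.0, 56.0]
0.57 [-34.0, 0.0, 64.0]
0.53 [-36.0, 0.0, 72.0]
```

A radial pull of about 44 N has built up, so I correct about 3 mm inwards while continuing.

>>> apply_moves(translation=[[1,0,1],[2,0,2],[-2,0,8],[-6,0,15],[-11,0,22]], rot=[[0,0,0],[0,0,0],[0,0,0],[0,0,0],[0,0,0]])

```text
time_s: 30.07
tcp_pos: [0.5346, 0.1551, 0.182]
eef_rot: [0.052, 1.547, -0.043]
ft_force: [-8.7, 1.1, 17.0]
width: 0.0165
```

```bash
python3 arc.py .82 .42 10
```

```text
t 30.0667 grasp pt radius 0.1771 angle 0.815 F [-8.7  1.1 17. ] w 16.5
0.78 [-4.0, 0.0, 6.0]
0.74 [-7.0, 0.0, 13.0]
0.7 [-10.0, 0.0, 19.0]
0.66 [-13.0, 0.0, 26.0]
0.62 [-15.0, 0.0, 33.0]
0.58 [-17.0, 0.0, 39.0]
0.54 [-19.0, 0.0, 46.0]
0.5 [-21.0, 0.0, 53.0]
0.46 [-22.0, 0.0, 60.0]
0.42 [-24.0, 0.0, 68.0]
```

>>> apply_moves(translation=[[-5,0,6],[-8,0,12],[-11,0,19],[-14,0,25],[-16,0,32],[-18,0,39],[-20,0,46],[-21,0,53],[-22,0,60],[-23,0,67]], rot=[[0,0,0],[0,0,0],[0,0,0],[0,0,0],[0,0,0],[0,0,0],[0,0,0],[0,0,0],[0,0,0],[0,0,0]])

```text
time_s: 30.9
tcp_pos: [0.6011, 0.1509, 0.2069]
eef_rot: [0.053, 1.548, -0.043]
ft_force: [2.1, 3.3, -3.8]
width: 0.0166
```

```bash
python3 arc.py .43 .0 12
```

```text
t 30.9 grasp pt radius 0.1776 angle 0.411 F [ 2.1  3.3 -3.8] w 16.6
0.39 [-1.0, 0.0, 6.0]
0.36 [-1.0, 0.0, 13.0]
0.32 [-2.0, 0.0, 19.0]
0.29 [-2.0, 0.0, 26.0]
0.25 [-2.0, 0.0, 32.0]
0.21 [-1.0, 0.0, 39.0]
0.18 [-1.0, 0.0, 45.0]
0.14 [-0.0, 0.0, 51.0]
0.11 [1.0, 0.0, 58.0]
0.07 [2.0, 0.0, 64.0]
0.04 [4.0, 0.0, 70.0]
0.0 [5.0, 0.0, 77.0]
```

>>> apply_moves(translation=[[-1,0,6],[-1,0,13],[-2,0,19],[-2,0,26],[-2,0,32],[-1,0,39],[-1,0,45],[0,0,51],[1,0,58],[2,0,63]], rot=[[0,0,0],[0,0,0],[0,0,0],[0,0,0],[0,0,0],[0,0,0],[0,0,0],[0,0,0],[0,0,0],[0,0,0]])

```text
time_s: 31.73
tcp_pos: [0.6641, 0.1469, 0.2063]
eef_rot: [0.053, 1.549, -0.043]
ft_force: [0.9, 0.6, 0.6]
width: 0.0163
```

```bash
python3 arc.py .07 -.04 3
```

```text
t 31.7333 grasp pt radius 0.1788 angle 0.055 F [0.9 0.6 0.6] w 16.3
0.03 [2.0, 0.0, 6.0]
-0.0 [3.0, 0.0, 13.0]
-0.04 [5.0, 0.0, 19.0]
```

>>> apply_moves(translation=[[1,0,3],[1,0,6],[2,0,9],[2,0,11],[2,0,12],[2,0,12]], rot=[[0,0,0],[0,0,0],[0,0,0],[0,0,0],[0,0,0],[0,0,0]])

```text
time_s: 32.23
tcp_pos: [0.6748, 0.1462, 0.2038]
eef_rot: [0.052, 1.553, -0.043]
ft_force: [-9.4, 1.1, -5.2]
width: 0.0165
```

```bash
python3 arc.py .07 -.04 1
```

```text
t 32.2333 grasp pt radius 0.1789 angle -0.007 F [-9.4  1.1 -5.2] w 16.5
-0.04 [5.0, 0.0, 19.0]
```

The lever is at its stop (−9 N reaction). I open and rise clear.

>>> apply_moves(translation=[[0,0,0],[0,0,0],[0,0,0],[-10,0,0],[-30,0,0],[-70,0,0],[-110,0,0],[-115,0,0],[-115,0,0]], rot=[[0,0,0],[0,0,0],[0,0,0],[0,0,0],[0,0,0],[0,0,0],[0,0,0],[0,0,0],[0,0,0]], grip=50)

```text
time_s: 32.98
tcp_pos: [0.6735, 0.1458, 0.3225]
eef_rot: [0.053, 1.548, -0.042]
ft_force: [0.1, 0.1, -0.9]
width: 0.05
```

```bash
python3 go.py .48 .15 .32 -.059
python3 - <<'E'
from h import *
s=r.snapshot("scene");P=cloud(s)
m=(P[...,2]>.19)&(P[...,2]<.25)&(P[...,0]>.6)&(P[...,0]<.75)&(P[...,1]>0)&(P[...,1]<.3)
q=P[m]
for a in np.arange(.03,.28,.04):
  k=q[abs(q[:,1]-a)<.015]
  if len(k):print(a,k.mean(0).round(3),k[:,2].max().round(3))
s=r.snapshot("top");P=cloud(s)
m=(abs(P[...,2]-.005)<.006)&(P[...,0]>.37)&(P[...,0]<.65)&(P[...,1]<-.30)&(P[...,1]>-.45)&(cv2.cvtColor(s["color"],cv2.COLOR_BGR2HSV)[...,1]<70)
n,l,st,ce=cv2.connectedComponentsWithStats(m.astype(np.uint8),connectivity=4);i=1+np.argmax(st[1:,4])
v,u=np.nonzero(l==i);w=np.array([cast(s,a,b,.004)[:2] for a,b in zip(u,v)])*1000
print("tray floor",cv2.minAreaRect(w.astype(np.float32)),w.mean(0).round(1))
E
```

```text
now 32.9833 [0.6735 0.1458 0.3225] w 50.0 F [ 0.1  0.1 -0.9]
shift [  -1.9   -7.5 -193.4] rot [ 1.569  0.011 -0.024] new-frame z-drop only along tool x
0.03 [0.67  0.029 0.23 ] 0.237
0.07 [0.673 0.07  0.231] 0.236
0.11000000000000001 [0.675 0.11  0.231] 0.237
0.15000000000000002 [0.678 0.15  0.231] 0.237
0.19000000000000003 [0.68  0.19  0.232] 0.239
0.23000000000000004 [0.682 0.23  0.232] 0.237
0.27 [0.683 0.271 0.221] 0.237
tray floor ((510.708984375, -375.41802978515625), (102.38854217529297, 242.91183471679688), 84.50421142578125) [ 508.8 -375.1]
```

>>> apply_moves(translation=[[0,0,-40],[0,0,-80],[0,0,-120],[0,-7,-193],[0,-7,-193],[0,-7,-193],[0,-7,-193],[0,-7,-193],[0,-7,-193],[0,-7,-193]], rot=[[0,0,0],[0.12,0,0],[0.24,0,0],[1.569,0.011,-0.024],[1.569,0.011,-0.024],[1.569,0.011,-0.024],[1.569,0.011,-0.024],[1.569,0.011,-0.024],[1.569,0.011,-0.024],[1.569,0.011,-0.024]])

```text
time_s: 33.92
tcp_pos: [0.4793, 0.1501, 0.3153]
eef_rot: [0.88, 1.38, -0.881]
ft_force: [-1.1, 0.9, -0.4]
width: 0.0499
```

```bash
python3 go.py .5272 .1225 .10 -.059
```

```text
now 33.9167 [0.4793 0.1501 0.3153] w 49.9 F [-1.1  0.9 -0.4]
shift [215.5  31.3  44.3] rot [ 0.497  0.004 -0.003] new-frame z-drop only along tool x
```

>>> apply_moves(translation=[[0,0,0],[215,31,44],[215,31,44],[215,31,44],[215,31,44],[215,31,44],[215,31,44],[215,31,44],[215,31,44],[215,31,44]], rot=[[0.12,0,0],[0.497,0.004,-0.003],[0.497,0.004,-0.003],[0.497,0.004,-0.003],[0.497,0.004,-0.003],[0.497,0.004,-0.003],[0.497,0.004,-0.003],[0.497,0.004,-0.003],[0.497,0.004,-0.003],[0.497,0.004,-0.003]], grip=45)

```text
time_s: 34.75
tcp_pos: [0.5273, 0.1232, 0.1027]
eef_rot: [1.254, 1.18, -1.251]
ft_force: [-0.4, 0.3, 1.0]
width: 0.0452
```

```bash
python3 look.py 16
python3 - <<'E'
from h import *
s=dict(np.load("w_16.npz"))
for b in find(s,ztop=.024)+find(s,ztop=.02,tol=.002):
  if b["size"][1]<60: print({k:np.round(v,4) for k,v in b.items()})
E
python3 go.py .5270 .1228 .017 -.059
```

```text
34.8 [0.5273 0.1233 0.1027] [[0.002, 0.998, -0.059], [0.001, -0.059, -0.998], [-1.0, 0.002, -0.001]] [-0.1 -1.4  0.4] 0.04492605025763089
cam [0.596 0.12  0.245] [[-0.058, -0.998, -0.002], [-0.961, 0.055, 0.271], [-0.271, 0.017, -0.962]] 71.77298458952723
{'px': array([254.7, 191.7]), 'org': array([0.5258, 0.1238]), 'yaw': np.float64(-0.0723), 'A': np.float64(1251.1138), 'size': array([29.3327, 52.1679]), 'z': np.float64(0.0233), 'rectorg': array([0.5251, 0.1237])}
{'px': array([325.4, 191.6]), 'org': array([0.5225, 0.0627]), 'yaw': np.float64(-0.0558), 'A': np.float64(1290.5636), 'size': array([30.7274, 51.8527]), 'z': np.float64(0.0233), 'rectorg': array([0.5216, 0.0628])}
{'px': array([183.8, 192.6]), 'org': array([0.5286, 0.1852]), 'yaw': np.float64(-0.0652), 'A': np.float64(1291.6371), 'size': array([30.65  , 52.0297]), 'z': np.float64(0.0234), 'rectorg': array([0.5277, 0.1852])}
now 34.8 [0.5273 0.1233 0.1027] w 44.9 F [-0.1 -1.4  0.4]
shift [85.7 -0.5  0.6] rot [ 0.    -0.001 -0.002] new-frame z-drop only along tool x
```

>>> apply_moves(translation=[[35,0,0.6],[65,0,0.6],[80,0,0.6],[85.5,0,0.6],[85.5,0,0.6],[85.5,0,0.6]], rot=[[0,0,0],[0,0,0],[0,0,0],[0,0,0],[0,0,0],[0,0,0]])

```text
time_s: 35.3
tcp_pos: [0.5282, 0.1231, 0.0188]
eef_rot: [1.255, 1.179, -1.248]
ft_force: [0.2, 0.3, 1.4]
width: 0.0448
```

>>> apply_moves(translation=[[0,0,0],[0,0,0],[0,0,0],[0,0,0],[0,0,0]], rot=[[0,0,0],[0,0,0],[0,0,0],[0,0,0],[0,0,0]], grip=20)

```text
time_s: 35.72
tcp_pos: [0.529, 0.1233, 0.0207]
eef_rot: [1.257, 1.178, -1.246]
ft_force: [-2.1, 0.3, 16.4]
width: 0.0278
```

>>> apply_moves(translation=[[-15,0,0],[-40,0,0],[-70,0,0],[-85,0,0],[-85,0,0],[-85,0,0]], rot=[[0,0,0],[0,0,0],[0,0,0],[0,0,0],[0,0,0],[0,0,0]])

```text
time_s: 36.22
tcp_pos: [0.5289, 0.1234, 0.1071]
eef_rot: [1.258, 1.177, -1.244]
ft_force: [0.5, 1.0, -1.3]
width: 0.0283
```

```bash
python3 go.py .5846 -.3812 .10 -.09
python3 - <<'E'
from h import *
s=r.snapshot("wrist");tailcheck(s,.0125)
E
```

```text
now 36.2167 [0.5289 0.1234 0.1071] w 28.3 F [ 0.5  1.  -1.3]
shift [  6.2  84.9 500.6] rot [ 0.032 -0.003 -0.009] new-frame z-drop only along tool x
tail end y 33.5 -> origin y -2.5 tail mid z -1.31 slope -0.0 tail z range -9.1 6.4 height-zt -0.0041
```

>>> apply_moves(translation=[[0,15,40],[0,20,80],[0,20,120],[0,30,200],[0,85,500],[0,85,500],[0,85,500],[0,85,500],[0,85,500],[0,85,500]], rot=[[0,0,0],[0.032,0,-0.009],[0.032,0,-0.009],[0.032,0,-0.009],[0.032,0,-0.009],[0.032,0,-0.009],[0.032,0,-0.009],[0.032,0,-0.009],[0.032,0,-0.009],[0.032,0,-0.009]])

```text
time_s: 37.1
tcp_pos: [0.5727, -0.2896, 0.1048]
eef_rot: [1.277, 1.17, -1.276]
ft_force: [0.6, 0.7, -0.7]
width: 0.0277
```

```bash
python3 go.py .5846 -.3812 .07 -.09
```

```text
now 37.1 [ 0.5727 -0.2896  0.1048] w 27.7 F [ 0.6  0.7 -0.7]
shift [34.4 20.2 90.3] rot [-0.001 -0.003  0.003] new-frame z-drop only along tool x
```

>>> apply_moves(translation=[[0,20,90],[0,20,90],[0,20,90],[20,20,90],[34,20,90],[34,20,90],[34,20,90]], rot=[[0,0,0],[0,0,0],[0,0,0],[0,0,0],[0,0,0],[0,0,0],[0,0,0]])

```text
time_s: 37.68
tcp_pos: [0.584, -0.3805, 0.0695]
eef_rot: [1.277, 1.172, -1.277]
ft_force: [0.2, -1.1, 0.4]
width: 0.0276
```

```bash
python3 go.py .5846 -.3812 .022 -.09; python3 look.py 17
python3 - <<'E'
from h import *
s=dict(np.load("w_17.npz"));P=cloud(s)
m=abs(P[...,2]-.021)<.003
for x0 in (.50,.53,.56,.59): 
  k=P[m&(abs(P[...,0]-x0)<.008)];a=k[k[:,1]>-.36];b=k[k[:,1]<-.40]
  print(x0,len(a),len(b),a[:,1].min().round(4) if len(a) else 0,a[:,1].max().round(4) if len(a) else 0,b[:,1].min().round(4) if len(b) else 0,b[:,1].max().round(4) if len(b) else 0)
k=P[m&(P[...,0]>.60)&(abs(P[...,1]+.38)<.04)];print(len(k),k[:,0].min(),k[:,0].max())
E
```

```text
now 37.6833 [ 0.584  -0.3805  0.0695] w 27.6 F [ 0.2 -1.1  0.4]
shift [47.5  0.9  0.8] rot [-0.001 -0.004  0.004] new-frame z-drop only along tool x
37.7333 [ 0.5845 -0.3808  0.0706] [[-0.003, 0.996, -0.09], [0.004, -0.09, -0.996], [-1.0, -0.003, -0.003]] [ 0.7 -0.1 -0.4] 0.027891308964510204
cam [ 0.653 -0.386  0.211] [[-0.089, -0.996, -0.005], [-0.957, 0.084, 0.278], [-0.276, 0.03, -0.961]] 71.77298458952723
0.5 0 0 0 0 0 0
0.53 0 0 0 0 0 0
0.56 105 105 -0.3243 -0.3192 -0.43 -0.4256
0.59 119 125 -0.3272 -0.3221 -0.4329 -0.4278
1017 0.6245213615711201 0.7151137880164066
```

View pics/w_17.png

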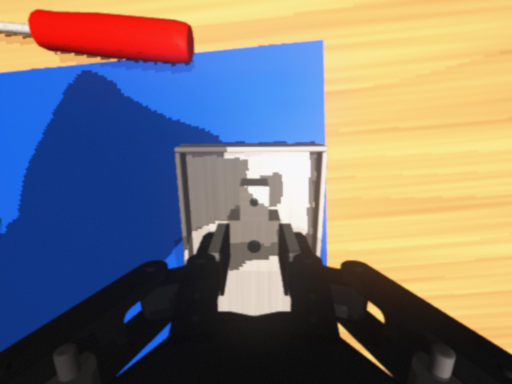

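Picture 12: the held block sits inside the far end of the tray, with walls at columns 180–325 and row 148, and is clear of them. I lower it.

>>> apply_moves(translation=[[0,-5,-3],[20,-5,-3],[35,-5,-3],[43,-5,-3],[47,-5,-3],[49,-5,-3],[49,-5,-3]], rot=[[0,0,0],[0,-0.004,0.004],[0,-0.004,0.004],[0,-0.004,0.004],[0,-0.004,0.004],[0,-0.004,0.004],[0,-0.004,0.004]])

```text
time_s: 38.32
tcp_pos: [0.5798, -0.3773, 0.0217]
eef_rot: [1.276, 1.164, -1.275]
ft_force: [-0.7, 1.2, -0.3]
width: 0.0282
```

>>> apply_moves(translation=[[0,0,0],[0,0,0],[0,0,0],[-20,0,0],[-60,0,0],[-80,0,0],[-80,0,0],[-80,0,0]], rot=[[0,0,0],[0,0,0],[0,0,0],[0,0,0],[0,0,0],[0,0,0],[0,0,0],[0,0,0]], grip=45)

```text
time_s: 38.98
tcp_pos: [0.5802, -0.3775, 0.1031]
eef_rot: [1.276, 1.162, -1.274]
ft_force: [-0.4, 0.1, -1.8]
width: 0.0451
```

```bash
python3 go.py .5242 .0610 .10 -.059;  python3 - <<'E'
from h import *
s=r.snapshot("wrist")
for b in find(s,ztop=.024,tol=.003):
  if b["size"][1]<60: print({k:np.round(v,4) for k,v in b.items()})
E
```

```text
now 38.9833 [ 0.5802 -0.3775  0.1031] w 45.1 F [-0.4  0.1 -1.8]
shift [   2.2  -95.3 -431.6] rot [-0.031  0.002 -0.003] new-frame z-drop only along tool x
{'px': array([253.2, 194.1]), 'org': array([ 0.5767, -0.3757]), 'yaw': np.float64(-0.0783), 'A': np.float64(1243.2702), 'size': array([29.479 , 51.6571]), 'z': np.float64(0.0234), 'rectorg': array([ 0.5758, -0.3755])}
```

The block lies flat in the tray (top at 0.0234, as expected). Back for the next one.

>>> apply_moves(translation=[[0,-95,-432],[0,-95,-432],[0,-95,-432],[0,-95,-432],[0,-95,-432],[0,-95,-432],[0,-95,-432],[0,-95,-432],[0,-95,-432],[0,-95,-432]], rot=[[-0.031,0,0],[-0.031,0,0],[-0.031,0,0],[-0.031,0,0],[-0.031,0,0],[-0.031,0,0],[-0.031,0,0],[-0.031,0,0],[-0.031,0,0],[-0.031,0,0]])

```text
time_s: 39.87
tcp_pos: [0.5263, 0.0379, 0.1007]
eef_rot: [1.252, 1.18, -1.253]
ft_force: [1.3, 0.2, 0.2]
width: 0.0451
```

```bash
python3 go.py .5242 .0610 .1 -.059
```

```text
now 39.8667 [0.5263 0.0379 0.1007] w 45.1 F [1.3 0.2 0.2]
shift [  0.7  -3.4 -22.9] rot [-0.001  0.001 -0.   ] new-frame z-drop only along tool x
```

>>> apply_moves(translation=[[0,-3,-23],[0,-3,-23],[0,-3,-23],[0,-3,-23]], rot=[[0,0,0],[0,0,0],[0,0,0],[0,0,0]])

```text
time_s: 40.2
tcp_pos: [0.5244, 0.0602, 0.1002]
eef_rot: [1.252, 1.18, -1.255]
ft_force: [0.7, -0.1, 0.7]
width: 0.0449
```

```bash
python3 go.py .5240 .0612 .016 -.059;  python3 - <<'E'
from h import *
s=r.snapshot("wrist")
for b in find(s,ztop=.024,tol=.003):
  if b["size"][1]<60: print({k:np.round(v,4) for k,v in b.items()})
E
```

```text
now 40.2 [0.5244 0.0602 0.1002] w 44.9 F [ 0.7 -0.1  0.7]
shift [84.2 -0.4 -1.2] rot [-0.001  0.002  0.001] new-frame z-drop only along tool x
{'px': array([253. , 193.5]), 'org': array([0.522, 0.062]), 'yaw': np.float64(-0.058), 'A': np.float64(1238.5263), 'size': array([29.6005, 52.3595]), 'z': np.float64(0.0233), 'rectorg': array([0.5214, 0.0618])}
{'px': array([109.7, 194.5]), 'org': array([0.5285, 0.1848]), 'yaw': np.float64(-0.0646), 'A': np.float64(1302.4714), 'size': array([31.5123, 51.6013]), 'z': np.float64(0.0235), 'rectorg': array([0.5275, 0.1847])}
```

>>> apply_moves(translation=[[0,0,-1],[35,0,-1],[65,0,-1],[80,0,-1],[85,0,-1],[85,0,-1],[85,0,-1]], rot=[[0,0,0],[0,0,0],[0,0,0],[0,0,0],[0,0,0],[0,0,0],[0,0,0]])

```text
time_s: 40.83
tcp_pos: [0.5249, 0.0602, 0.016]
eef_rot: [1.253, 1.178, -1.255]
ft_force: [-0.1, -0.3, 0.8]
width: 0.0452
```

>>> apply_moves(translation=[[0,0,0],[0,0,0],[0,0,0],[0,0,0],[0,0,0]], rot=[[0,0,0],[0,0,0],[0,0,0],[0,0,0],[0,0,0]], grip=20)

```text
time_s: 41.25
tcp_pos: [0.5256, 0.06, 0.0175]
eef_rot: [1.254, 1.177, -1.254]
ft_force: [-1.4, -0.1, 9.7]
width: 0.0284
```

>>> apply_moves(translation=[[-15,0,0],[-40,0,0],[-70,0,0],[-85,0,0],[-85,0,0],[-85,0,0]], rot=[[0,0,0],[0,0,0],[0,0,0],[0,0,0],[0,0,0],[0,0,0]])

```text
time_s: 41.75
tcp_pos: [0.5259, 0.0603, 0.1036]
eef_rot: [1.256, 1.175, -1.252]
ft_force: [-0.8, 0.2, -1.3]
width: 0.0283
```

```bash
python3 go.py .510 -.371 .10 -.09
python3 - <<'E'
from h import *
s=r.snapshot("wrist");tailcheck(s,.014)
E
```

```text
now 41.75 [0.5259 0.0603 0.1036] w 28.3 F [-0.8  0.2 -1.3]
shift [  4.1  10.8 431.4] rot [ 0.028  0.001 -0.004] new-frame z-drop only along tool x
tail end y 33.1 -> origin y -2.9 tail mid z -1.35 slope -0.001 tail z range -9.3 6.6 height-zt 0.0007
```

>>> apply_moves(translation=[[0,4,431],[0,4,431],[0,4,431],[0,4,431],[0,4,431],[0,4,431],[0,4,431],[0,4,431],[0,4,431],[0,4,431]], rot=[[0.028,0,0],[0.028,0,0],[0.028,0,0],[0.028,0,0],[0.028,0,0],[0.028,0,0],[0.028,0,0],[0.028,0,0],[0.028,0,0],[0.028,0,0]])

```text
time_s: 42.63
tcp_pos: [0.5025, -0.3579, 0.1024]
eef_rot: [1.276, 1.164, -1.275]
ft_force: [1.0, 0.3, -1.6]
width: 0.0286
```

```bash
python3 go.py .503 -.371 .06 -.09
```

```text
now 42.6333 [ 0.5025 -0.3579  0.1024] w 28.6 F [ 1.   0.3 -1.6]
shift [42.4  1.6 12.9] rot [-0.     0.001 -0.002] new-frame z-drop only along tool x
```

>>> apply_moves(translation=[[0,1.5,12],[0,1.5,12],[20,1.5,12],[42,1.5,12],[42,1.5,12],[42,1.5,12]], rot=[[0,0,0],[0,0,0],[0,0,0],[0,0,0],[0,0,0],[0,0,0]])

```text
time_s: 43.13
tcp_pos: [0.5026, -0.3691, 0.0595]
eef_rot: [1.276, 1.166, -1.275]
ft_force: [-0.2, -0.6, -0.6]
width: 0.0285
```

```bash
python3 go.py .503 -.371 .018 -.09
```

```text
now 43.1333 [ 0.5026 -0.3691  0.0595] w 28.5 F [-0.2 -0.6 -0.6]
shift [41.5  0.6  1.9] rot [ 0.    -0.001  0.001] new-frame z-drop only along tool x
```

>>> apply_moves(translation=[[15,0,1],[28,0,1],[36,0,1],[40,0,1],[42,0,1],[42,0,1]], rot=[[0,0,0],[0,0,0],[0,0,0],[0,0,0],[0,0,0],[0,0,0]])

```text
time_s: 43.63
tcp_pos: [0.5026, -0.37, 0.0179]
eef_rot: [1.276, 1.167, -1.275]
ft_force: [0.4, 0.9, -1.4]
width: 0.0286
```

>>> apply_moves(translation=[[0,0,0],[0,0,0],[0,0,0],[-20,0,0],[-60,0,0],[-85,0,0],[-85,0,0],[-85,0,0]], rot=[[0,0,0],[0,0,0],[0,0,0],[0,0,0],[0,0,0],[0,0,0],[0,0,0],[0,0,0]], grip=45)

```text
time_s: 44.3
tcp_pos: [0.5032, -0.3705, 0.1044]
eef_rot: [1.276, 1.164, -1.274]
ft_force: [0.2, 0.2, -0.4]
width: 0.045
```

```bash
python3 go.py .5308 .1838 .10 -.059;  python3 - <<'E'
from h import *
s=r.snapshot("wrist")
for b in find(s,ztop=.024,tol=.003):
  if b["size"][1]<60: print({k:np.round(v,4) for k,v in b.items()})
E
```

```text
now 44.3 [ 0.5032 -0.3705  0.1044] w 45.0 F [ 0.2  0.2 -0.4]
shift [   4.2  -22.2 -554.5] rot [-0.031  0.    -0.002] new-frame z-drop only along tool x
{'px': array([253.4, 100.6]), 'org': array([ 0.5763, -0.3754]), 'yaw': np.float64(-0.1017), 'A': np.float64(1334.5504), 'size': array([29.9404, 50.8467]), 'z': np.float64(0.0233), 'rectorg': array([ 0.5757, -0.3753])}
{'px': array([253., 194.]), 'org': array([ 0.4993, -0.3682]), 'yaw': np.float64(-0.0891), 'A': np.float64(1246.9485), 'size': array([29.8929, 51.6112]), 'z': np.float64(0.0234), 'rectorg': array([ 0.4984, -0.3681])}
```

Two blocks are now flat in the tray. I go back for the last one.

>>> apply_moves(translation=[[0,-18,-400],[0,-18,-400],[0,-18,-400],[0,-18,-400],[0,-18,-400],[0,-18,-400],[0,-18,-400],[0,-18,-400],[0,-18,-400],[0,-18,-400]], rot=[[-0.031,0,0],[-0.031,0,0],[-0.031,0,0],[-0.031,0,0],[-0.031,0,0],[-0.031,0,0],[-0.031,0,0],[-0.031,0,0],[-0.031,0,0],[-0.031,0,0]])

```text
time_s: 45.18
tcp_pos: [0.5198, 0.0346, 0.1025]
eef_rot: [1.251, 1.185, -1.25]
ft_force: [0.2, 0.4, -0.2]
width: 0.0444
```

```bash
python3 go.py .5308 .1838 .1 -.059
```

```text
now 45.1833 [0.5198 0.0346 0.1025] w 44.4 F [ 0.2  0.4 -0.2]
shift [   2.8    2.7 -149.6] rot [ 0.004 -0.002  0.002] new-frame z-drop only along tool x
```

>>> apply_moves(translation=[[2,3,-149],[2,3,-149],[2,3,-149],[2,3,-149],[2,3,-149],[2,3,-149],[2,3,-149]], rot=[[0,0,0],[0,0,0],[0,0,0],[0,0,0],[0,0,0],[0,0,0],[0,0,0]])

```text
time_s: 45.77
tcp_pos: [0.5308, 0.1822, 0.1001]
eef_rot: [1.25, 1.185, -1.252]
ft_force: [0.4, -1.0, 0.3]
width: 0.0448
```

```bash
python3 go.py .5306 .1841 .016 -.059;  python3 - <<'E'
from h import *
s=r.snapshot("wrist")
for b in find(s,ztop=.024,tol=.003):
  if b["size"][1]<60: print({k:np.round(v,4) for k,v in b.items()})
E
```

```text
now 45.7667 [0.5308 0.1822 0.1001] w 44.8 F [ 0.4 -1.   0.3]
shift [84.1 -0.  -1.8] rot [ 0.003 -0.001  0.003] new-frame z-drop only along tool x
{'px': array([251.3, 192.7]), 'org': array([0.529 , 0.1857]), 'yaw': np.float64(-0.0499), 'A': np.float64(1237.3443), 'size': array([29.952 , 51.4204]), 'z': np.float64(0.0234), 'rectorg': array([0.5282, 0.1856])}
```

>>> apply_moves(translation=[[0,0,-2],[35,0,-2],[65,0,-2],[80,0,-2],[85,0,-2],[85,0,-2],[85,0,-2]], rot=[[0,0,0],[0,0,0],[0,0,0],[0,0,0],[0,0,0],[0,0,0],[0,0,0]])

```text
time_s: 46.4
tcp_pos: [0.5313, 0.1835, 0.0162]
eef_rot: [1.251, 1.184, -1.252]
ft_force: [-0.7, 0.6, 0.0]
width: 0.045
```

>>> apply_moves(translation=[[0,0,0],[0,0,0],[0,0,0],[0,0,0],[0,0,0]], rot=[[0,0,0],[0,0,0],[0,0,0],[0,0,0],[0,0,0]], grip=20)

```text
time_s: 46.82
tcp_pos: [0.532, 0.1835, 0.0177]
eef_rot: [1.253, 1.183, -1.251]
ft_force: [-1.2, -0.6, 9.4]
width: 0.0283
```

>>> apply_moves(translation=[[-15,0,0],[-40,0,0],[-70,0,0],[-85,0,0],[-85,0,0],[-85,0,0]], rot=[[0,0,0],[0,0,0],[0,0,0],[0,0,0],[0,0,0],[0,0,0]])

```text
time_s: 47.32
tcp_pos: [0.5324, 0.1836, 0.1039]
eef_rot: [1.254, 1.182, -1.249]
ft_force: [-0.6, -0.2, -1.2]
width: 0.0284
```

```bash
python3 go.py .431 -.362 .10 -.09
python3 - <<'E'
from h import *
s=r.snapshot("wrist");tailcheck(s,.014)
E
```

```text
now 47.3167 [0.5324 0.1836 0.1039] w 28.4 F [-0.6 -0.2 -1.2]
shift [  2.2 -69.9 550.5] rot [ 0.032 -0.003 -0.002] new-frame z-drop only along tool x
tail end y 33.5 -> origin y -2.5 tail mid z -1.46 slope -0.001 tail z range -9.4 6.5 height-zt 0.0005
```

>>> apply_moves(translation=[[0,-50,400],[0,-50,400],[0,-50,400],[0,-50,400],[0,-50,400],[0,-50,400],[0,-50,400],[0,-50,400],[0,-50,400],[0,-50,400]], rot=[[0.032,0,0],[0.032,0,0],[0.032,0,0],[0.032,0,0],[0.032,0,0],[0.032,0,0],[0.032,0,0],[0.032,0,0],[0.032,0,0],[0.032,0,0]])

```text
time_s: 48.2
tcp_pos: [0.4573, -0.2169, 0.1013]
eef_rot: [1.278, 1.165, -1.277]
ft_force: [-0.0, 0.3, -1.3]
width: 0.0284
```

```bash
python3 go.py .431 -.362 .10 -.09
```

```text
now 48.2 [ 0.4573 -0.2169  0.1013] w 28.4 F [-0.   0.3 -1.3]
shift [  1.2 -12.7 146.9] rot [-0.003 -0.001  0.001] new-frame z-drop only along tool x
```

>>> apply_moves(translation=[[0,-13,147],[0,-13,147],[0,-13,147],[0,-13,147],[20,-13,147],[40,-13,147],[40,-13,147],[40,-13,147]], rot=[[0,0,0],[0,0,0],[0,0,0],[0,0,0],[0,0,0],[0,0,0],[0,0,0],[0,0,0]])

```text
time_s: 48.87
tcp_pos: [0.4302, -0.3614, 0.0603]
eef_rot: [1.278, 1.168, -1.278]
ft_force: [-0.1, -0.2, -0.5]
width: 0.0287
```

```bash
python3 go.py .431 -.363 .0175 -.09
```

```text
now 48.8667 [ 0.4302 -0.3614  0.0603] w 28.7 F [-0.1 -0.2 -0.5]
shift [42.8  1.1  1.6] rot [-0.002 -0.003  0.003] new-frame z-drop only along tool x
```

>>> apply_moves(translation=[[15,0,1],[28,0,1],[36,0,1],[41,0,1],[43,0,1],[43,0,1]], rot=[[0,0,0],[0,0,0],[0,0,0],[0,0,0],[0,0,0],[0,0,0]])

```text
time_s: 49.37
tcp_pos: [0.4302, -0.3622, 0.018]
eef_rot: [1.278, 1.168, -1.277]
ft_force: [0.0, 0.0, -0.3]
width: 0.0285
```

>>> apply_moves(translation=[[0,0,0],[0,0,0],[0,0,0],[-20,0,0],[-60,0,0],[-100,0,0],[-140,0,0],[-180,0,0],[-180,0,0],[-180,0,0]], rot=[[0,0,0],[0,0,0],[0,0,0],[0,0,0],[0,0,0],[0,0,0],[0,0,0],[0,0,0],[0,0,0],[0,0,0]], grip=45)

```text
time_s: 50.2
tcp_pos: [0.4311, -0.3632, 0.2]
eef_rot: [1.278, 1.164, -1.276]
ft_force: [-0.3, 0.1, -1.0]
width: 0.0451
```

Run:
```python
from h import *
st=r.read_state();print(st["time_s"],st["tcp_pos"].round(3),st["ft_force"].round(1))
s=r.snapshot("wrist")
for b in find(s,ztop=.024,tol=.003):
  if b["size"][1]<60: print({k:np.round(v,4) for k,v in b.items()})
s=r.snapshot("scene");cv2.imwrite("pics/fin.png",cv2.resize(s["color"],(800,600)))
P=cloud(s)
m=(P[...,2]>.19)&(P[...,2]<.25)&(P[...,0]>.6)&(P[...,0]<.75)&(abs(P[...,1]-.15)<.015);print("handle",P[m].mean(0).round(3))
```

```text
50.2 [ 0.431 -0.363  0.2  ] [-0.3  0.1 -1. ]
{'px': array([253.9,  34.4]), 'org': array([ 0.5758, -0.3752]), 'yaw': np.float64(-0.0896), 'A': np.float64(1420.6973), 'size': array([29.9152, 51.0628]), 'z': np.float64(0.0232), 'rectorg': array([ 0.5751, -0.3752])}
{'px': array([253.5, 110.2]), 'org': array([ 0.4987, -0.3677]), 'yaw': np.float64(-0.0901), 'A': np.float64(1311.3632), 'size': array([29.2451, 50.2157]), 'z': np.float64(0.0233), 'rectorg': array([ 0.4984, -0.3677])}
{'px': array([252.9, 172.3]), 'org': array([ 0.4265, -0.3603]), 'yaw': np.float64(-0.1078), 'A': np.float64(1271.8772), 'size': array([29.7859, 50.7909]), 'z': np.float64(0.0234), 'rectorg': array([ 0.4261, -0.3602])}
handle [0.678 0.15  0.232]
```

View pics/fin.png

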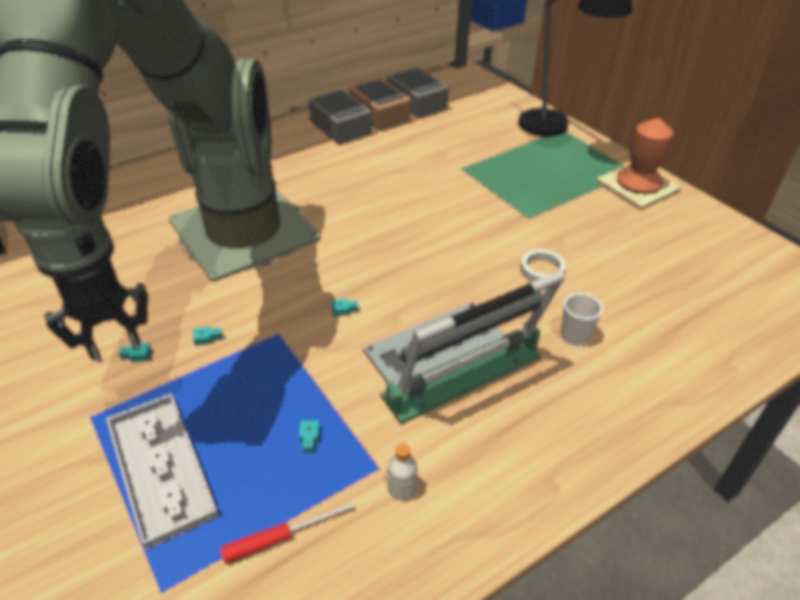

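Picture 13: three blocks lie flat in the tray at (150,428), (162,463) and (174,502). The lever is home and the bystanders are where they were, so I hand in.

```bash
python3 -c "
from workcell import r
print(r.hand_in())"
```

```text
the job is handed in; nothing more can be done
None
```

I seated the three aluminium blocks from the mat in press pockets and pulled the lever fully down onto them. I then eased it back to its stop at about 0.5 rad/s, laid all three in the steel tray, and handed the job in at about 50 s of robot time. No verdict was reported.

**Last checks:**
- **Blocks:** the tops of all three read z ≈ 0.0233 m, against 0.024 m expected. The 0.7 mm offset matches the one seen on the mat. They sit well inside the tray walls.
- **Lever:** the handle is back where it was at the start, within about 1 mm.
- **Bystanders:** the glue bottle, tape, pot and screwdriver look unmoved in the final picture; I did not measure them.

**What went wrong or disagreed:**
- **Missed grip:** the first try at the second block was too high. The fingers slid over it and shifted it about 3 mm; a lower grip worked.
- **Sideways pull on the handle:** while I was raising the lever, about 44 N of pull along the lever arms built up briefly. I corrected the path by about 3 mm and it went away.
- **Lever angle when down:** the cameras put it at about 1.81–1.82 rad, with 1.83 expected and 1.79 needed. When I pushed about 2 mm further, the handle did not move, so I took it as fully down.

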